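# Vent the sampling line and unload the cartridges for labelling

## Robot

A 7-joint arm with a two-finger parallel gripper is mounted at the origin on the work surface. World frame = base frame: x ahead of the robot, y to its left, z up, the work surface at z = 0. Lengths are in m, angles in rad, forces in N, time in s.
With the tool pointing down it reaches from about 0.425 to 0.875 m from the base axis. Payload 4.7 kg.
Tool frame: the origin (TCP) lies at the very end of the fingers, on their centre line; the grasp point (between the pads) lies 19 mm behind it; x points along the fingers, z is the direction in which the jaws open and shut, and the axes are right-handed (so a half turn about x gives the same grasp; the last joint's range is limited). The gripper opens to 87 mm and grips with 3 to 60 N. Pads are 19 mm wide; open, the fingers measure 117 mm over their backs; the gripper's body (75 mm by 190 mm) begins 51 mm behind the grasp point.
Start: joints at [-1.089, 0.321, -0.07, 1.45, 0.023, 1.371, -0.057], TCP at [0.293, 0.58, 0.223] pointing down, gripper open.
Joint ranges: [-2.86, 2.86], [-0.3, 2.09], [-1.38, 1.24], [0.06, 2.45], [-1.56, 4.7], [0.09, 2.05], [-2.69, 2.69]. Speed limits (rad/s): [2.57, 2.57, 3.14, 3.14, 3.14, 3.14, 3.14].

## Interface

Orientations are given as a rotation vector (axis times angle).
In Python, from bench import telemetry, viewer, workorder gives the robot as it stands.
- The arm moves only by the shell command python3 -m creep 'ROWS' [FORCE]. ROWS is JSON, a list of rows, each an object of numbers: "fingers": the opening, from 0 (shut) to 1 (fully open); "x", "y", "z": the shift along the tool's x, y, z in units of 40 mm (1.0 is 40 mm); "twist": the turn about the tool's x in units of 5 degrees (1.0 is 5 degrees). In form: [{"fingers": .., "x": .., "y": .., "z": .., "twist": ..}, ...]. A call has 1 to 20 rows; each row is the pose to reach, as a shift and turn from the pose commanded when the call began, along the tool's axes at that moment; what a row does not reach only later rows make up. A row lasts 1/12 s, in which the tool goes at most 41.7 mm and 7.16 degrees, less where a joint would pass 70% of its speed; a pose out of reach is approached as far as the arm can. A call with a gripper value outside its range is refused whole. The fingers move at their own pace and stop on an object; FORCE is the grip in N (left out, the last holds). Time passes only in rows, so rows that repeat a pose let the fingers close. It gives the time, the measured TCP pose, the force and the opening at its end, in the units of the state.
- telemetry.get_state(): the state, without advancing time (a new reading comes with each control period).
- viewer.get_image(name): name is "side" or "top"; returns a dict with "pixels" (400x640x3 uint8, red, green, blue), "z_map" (400x640 float32, m along the optical axis (not along the pixel's ray), 0 where there is no reading), "K" (3x3 intrinsics, pixels), "xyz" and "attitude" of the camera in the world. Camera axes: x right, y up, looking along -z (the intrinsics and any distortion apply to the point x, -y, -z); pixel columns grow to the right and rows downward; lengths in m; the calibration is good to about 2 mm. A picture is of the moment at which its call begins.
- workorder.close_job(): hands the job in, once; it reports no verdict.
The state is a dict: "time": time; "joint_positions": joint angles; "qd": joint speeds; "joint_torque": joint torques, N m; "position": TCP position; "tool_rot": TCP orientation; "ft_force": force on the tool from outside, world axes, zero at the start; "torque": the same for the moment, N m; "grip_width": opening from 0.0 (shut) to 1.0 (fully open).
Only numpy, scipy, OpenCV 4.12 (cv2) and the standard library are available. Lean on these libraries where they do the work, as an engineer would, in place of code of your own. Each camera call takes 0.05 s, during which the arm holds its last target.

## Task

Before touching the cartridges, vent the line: pull the coupler's spring sleeve right back, hold it there for a good second, and let it spring fully forward. Then pull every blue sample cartridge out of the clip strip and put them all in the wide compartment of the white tray, and lay the marker from its holder flat in the tray's narrow compartment. Leave the bottles and the other things on the bench where they are.

Things in the scene. Friction and masses are not known exactly. Their poses are not given: they have to be found in the camera images.
- cart1: sample cartridge, 62 mm tall, 35 g: blue head 20 (own x) by 22 (own y) mm, 30 mm tall, on a brass blade 20 by 8 mm whose 12 mm thick foot the jaws hold down. Origin at mid height, z to the head: head z = +1 to +31 mm, flat foot at -31 mm. Comes straight up out of its clip at a pull of about 8 N, free after 25 mm; stands on its foot if set down level. None if absent
- cart2: sample cartridge, 62 mm tall, 35 g: blue head 20 (own x) by 22 (own y) mm, 30 mm tall, on a brass blade 20 by 8 mm whose 12 mm thick foot the jaws hold down. Origin at mid height, z to the head: head z = +1 to +31 mm, flat foot at -31 mm. Comes straight up out of its clip at a pull of about 8 N, free after 25 mm; stands on its foot if set down level. None if absent
- cart3: sample cartridge, 62 mm tall, 35 g: blue head 20 (own x) by 22 (own y) mm, 30 mm tall, on a brass blade 20 by 8 mm whose 12 mm thick foot the jaws hold down. Origin at mid height, z to the head: head z = +1 to +31 mm, flat foot at -31 mm. Comes straight up out of its clip at a pull of about 8 N, free after 25 mm; stands on its foot if set down level. None if absent
- cart4: sample cartridge, 62 mm tall, 35 g: blue head 20 (own x) by 22 (own y) mm, 30 mm tall, on a brass blade 20 by 8 mm whose 12 mm thick foot the jaws hold down. Origin at mid height, z to the head: head z = +1 to +31 mm, flat foot at -31 mm. Comes straight up out of its clip at a pull of about 8 N, free after 25 mm; stands on its foot if set down level. None if absent
- cart5: sample cartridge, 62 mm tall, 35 g: blue head 20 (own x) by 22 (own y) mm, 30 mm tall, on a brass blade 20 by 8 mm whose 12 mm thick foot the jaws hold down. Origin at mid height, z to the head: head z = +1 to +31 mm, flat foot at -31 mm. Comes straight up out of its clip at a pull of about 8 N, free after 25 mm; stands on its foot if set down level. None if absent
- cart6: sample cartridge, 62 mm tall, 35 g: blue head 20 (own x) by 22 (own y) mm, 30 mm tall, on a brass blade 20 by 8 mm whose 12 mm thick foot the jaws hold down. Origin at mid height, z to the head: head z = +1 to +31 mm, flat foot at -31 mm. Comes straight up out of its clip at a pull of about 8 N, free after 25 mm; stands on its foot if set down level. None if absent
- strip: clip strip fixed to the bench: grey bar 60 (x) by 236 (y) mm, 14 mm thick, with two rails (33 mm over their outsides, tops at 28 mm). Six clips at x = 0, y = -100, -60, -20, 20, 60, 100 mm; two sprung jaws close along y on each upright cartridge (axes parallel to the strip's, origin 45 mm up). Heads stand 18 mm apart: grip them along x. Some clips are empty. Origin: underside centre
- tray: loose white tray, 240 (x) by 170 (y) mm, 36 mm high, walls and floor 5 mm, about 0.8 kg. A rib along x, top at 35 mm, at y = 20 to 25 mm divides it into a wide compartment (y = -80 to +20 mm) and a narrow one (y = +25 to +80 mm), both x = -115 to +115 mm. Origin: underside centre
- coupler: quick coupler on a grey foot fixed to the bench, 150 (x) by 66 (y) mm: a grey post 92 mm tall (x = -70 to -46 mm, a small gauge on top to 112 mm) carries a steel tube, 18 mm diameter, along x, 68 mm above the bench, the spring sleeve round it. Origin: underside; x points from the post to the coupler's front end
- sleeve_grip (a point): point on the sleeve's axis, in the middle of the knurled brass sleeve (28 mm diameter, 34 mm long, a 34 mm flange at its front); 68 mm above the bench, axes as the coupler's; at rest 17 mm along the coupler's x. It moves with the sleeve
- sleeve (a joint): travel of the spring sleeve in m: 0 fully forward, 0.014 fully back; it goes back along the coupler's -x, towards the post, against 3 N at first and 9 N at the stop, and springs forward when let go. It vents from about 0.010 on
- holder: square upright pen holder of dark steel fixed to the bench, foot 70 by 70 by 8 mm, tube 34 mm square outside, 22 mm inside, rim 86 mm above the bench, inner floor 14 mm above it. Origin: underside centre
- marker: marker pen, 150 mm long, 14 mm diameter, 25 g, white barrel, red cap (50 mm) with a pocket clip (3 mm proud) at the lower end; stands cap down in the holder, its top 164 mm above the bench. Origin at mid length, z along it away from the cap
- jar: bystander: small white jar, 38 mm diameter, 55 mm tall
- pipette: bystander: grey hand pipette lying along its y, yellow plunger
- dropper: bystander: white bottle, 42 mm diameter, 85 mm tall
- reagent: bystander: glass bottle with orange cap, 84 mm diameter, 170 mm tall
- tin: bystander: copper-coloured tin, 44 mm diameter, 26 mm tall

How it is judged:
On the way, in this order (a step that is already met when the one before it is completed fails the run):
1. the sleeve is pulled back past 10 mm and held, with every cartridge still in its clip (value of joint sleeve above 0.01 m and distance of each of cart1, cart2, cart3, cart4, cart5, cart6 from where it was at the start of the episode below 0.01 m), for 0.8 s.
2. the sleeve has been let go and has sprung fully forward, before any cartridge is out (value of joint sleeve below 0.002 m and contact force between the fingers and sleeve below 0.5 N and distance of each of cart1, cart2, cart3, cart4, cart5, cart6 from where it was at the start of the episode below 0.01 m), for 0.2 s.
At the end, for the whole second after the job is handed in: Every cartridge present is at rest with its middle within the tray's wide compartment and less than 60 mm above the tray's underside; the marker is at rest lying flat (within 13 degrees of level) in the narrow compartment; the tray stands level on the bench; the sleeve is fully forward (under 2 mm) (x of cart1 in the frame of tray between -0.115 and 0.115 m and y of cart1 in the frame of tray between -0.08 and 0.02 m and z of cart1 in the frame of tray between 0.005 and 0.06 m and linear speed of each of cart1, cart2, cart3, cart4, cart5, cart6, marker, tray below 0.02 m/s and x of cart2 in the frame of tray between -0.115 and 0.115 m and y of cart2 in the frame of tray between -0.08 and 0.02 m and z of cart2 in the frame of tray between 0.005 and 0.06 m and x of cart3 in the frame of tray between -0.115 and 0.115 m and y of cart3 in the frame of tray between -0.08 and 0.02 m and z of cart3 in the frame of tray between 0.005 and 0.06 m and x of cart4 in the frame of tray between -0.115 and 0.115 m and y of cart4 in the frame of tray between -0.08 and 0.02 m and z of cart4 in the frame of tray between 0.005 and 0.06 m and x of cart5 in the frame of tray between -0.115 and 0.115 m and y of cart5 in the frame of tray between -0.08 and 0.02 m and z of cart5 in the frame of tray between 0.005 and 0.06 m and x of cart6 in the frame of tray between -0.115 and 0.115 m and y of cart6 in the frame of tray between -0.08 and 0.02 m and z of cart6 in the frame of tray between 0.005 and 0.06 m and x of marker in the frame of tray between -0.075 and 0.075 m and y of marker in the frame of tray between 0.025 and 0.08 m and z of marker in the frame of tray between 0.005 and 0.03 m and angle between marker's own z axis and vertical between 1.35 and 1.8 rad and angle between tray's own z axis and vertical below 0.1 rad and value of joint sleeve below 0.002 m); the robot touches nothing.
It fails at once if a bottle or another bystander is moved more than 40 mm (distance of any of jar, pipette, dropper, reagent, tin from where it was at the start of the episode above 0.04 m).
Of cart1, cart2, cart3, cart4, cart5, cart6 only 4 to 6 are there at a start; the rules pass over those that are not, and their reading is None.
At some moment in a run one of tray may be knocked a few centimetres aside while the robot is not near it.
Once in a run the grip may slacken for a moment while it holds something.
It also fails if it takes over 210 s, if anything falls off the work surface, if the arm or the gripper's body presses on something with over 40 N, if the wrist force passes 120 N, or if a joint passes its speed limit or range.

## Working session

There is one attempt and no reset: what is moved stays moved. The work goes in short steps, Python scripts to look and compute and a shell command to move; the robot and the scene stay as the last step left them, time stands still between calls to the robot, and variables do not carry over. Pictures are saved under pics/ and viewed, and the job is handed in when it is done.

```bash
ls; mkdir -p pics
python3 - <<'E'
from bench import telemetry, viewer
import cv2
s=telemetry.get_state();print(s)
for n in("side","top"):
    d=viewer.get_image(n);print(n,d["K"],d["xyz"],d["attitude"],[k for k in d])
    cv2.imwrite(f"pics/{n}0.png",d["pixels"][:,:,::-1])
E
```

```text
pics
{'time': 0.0, 'joint_positions': array([-1.08889353,  0.32180767, -0.07009061,  1.45170398,  0.02260103,
        1.37082249, -0.0569522 ]), 'qd': array([ 0.00031005, -0.002174  ,  0.00041427, -0.00010554,  0.00084535,
       -0.00141617,  0.00084667]), 'joint_torque': array([-6.43753697e-05, -4.91278303e+01, -4.03972026e-01, -3.12526309e+01,
       -6.38717436e-02,  4.38043533e-02,  1.79892613e-04]), 'position': array([0.29288427, 0.57962776, 0.22145699]), 'tool_rot': array([-0.85919771,  1.39655732,  0.8573817 ]), 'ft_force': array([ 0.09018395,  0.00142987, -0.60243211]), 'torque': array([-0.01579858, -0.02531407,  0.05115476]), 'grip_width': 0.9990395305197256}
side [[463.86542037   0.         319.09491812]
 [  0.         463.86542037 201.40718416]
 [  0.           0.           1.        ]] [-0.01990233 -0.86764776  0.72167623] [ 1.0340129  -0.29062484 -0.54288627] ['pixels', 'z_map', 'K', 'xyz', 'attitude']
top [[519.82539437   0.         322.70330084]
 [  0.         519.82539437 197.70683362]
 [  0.           0.           1.        ]] [0.43317415 0.04805077 1.70257353] [ 0.0846124  -0.08099043 -1.56942926] ['pixels', 'z_map', 'K', 'xyz', 'attitude']
```

View pics/side0.png

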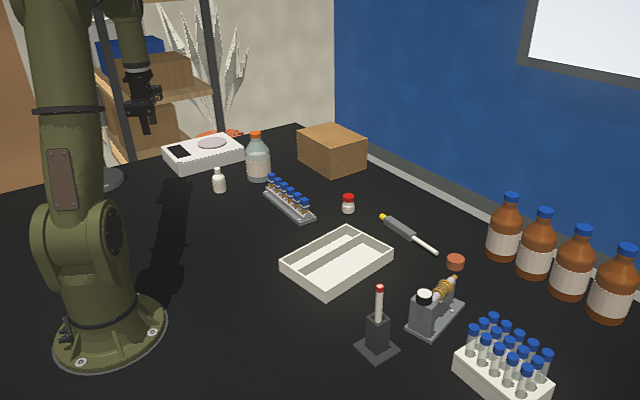

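View pics/top0.png

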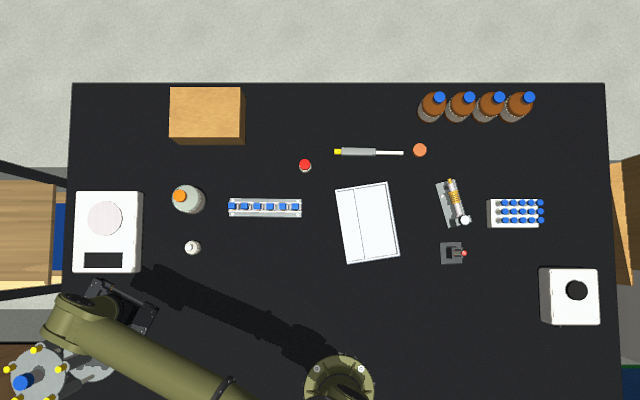

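The side view shows the strip around (290,195), tray (335,262), holder (378,340) and coupler (435,305). The top view shows the strip at (265,207), tray (367,222), coupler (453,203) and holder (452,253).

```bash
cat > h.py <<'E'
from bench import telemetry, viewer
import cv2, numpy as np
from scipy.spatial.transform import Rotation as R
def grab(n,save=None):
    d=viewer.get_image(n)
    if save: cv2.imwrite(f"pics/{save}.png",d["pixels"][:,:,::-1])
    return d
def cloud(d):
    K=d["K"];z=d["z_map"].astype(float);v,u=np.mgrid[:400,:640]
    p=np.stack([(u-K[0,2])/K[0,0]*z,-(v-K[1,2])/K[1,1]*z,-z],-1)
    w=p@R.from_rotvec(d["attitude"]).as_matrix().T+np.array(d["xyz"])
    w[z==0]=np.nan
    return w
def ray(d,u,v,h):
    K=d["K"];r=np.array([(u-K[0,2])/K[0,0],-(v-K[1,2])/K[1,1],-1])
    r=R.from_rotvec(d["attitude"]).as_matrix()@r;o=np.array(d["xyz"])
    return o+r*(h-o[2])/r[2]
def proj(d,p):
    q=R.from_rotvec(d["attitude"]).as_matrix().T@(np.array(p)-np.array(d["xyz"]))
    K=d["K"];return K[0,0]*q[0]/-q[2]+K[0,2],K[1,1]*-q[1]/-q[2]+K[1,2]
def crop(d,u0,v0,u1,v1,name,f=5):
    c=d["pixels"][v0:v1,u0:u1,::-1];cv2.imwrite(f"pics/{name}.png",cv2.resize(c,None,fx=f,fy=f,interpolation=cv2.INTER_CUBIC))
def plan(dw,tool_rot):
    "world displacement -> tool units"
    return R.from_rotvec(tool_rot).as_matrix().T@np.array(dw)/0.04
E
python3 - <<'E'
from h import *
np.set_printoptions(precision=4,suppress=True)
t=grab("top");s=grab("side")
np.savez("t.npz",**t);np.savez("s.npz",**s)
crop(t,220,190,310,225,"cstrip",8)
crop(t,425,170,485,270,"ccoup",6)
crop(s,255,165,325,230,"sstrip",8)
crop(s,345,255,470,370,"scoup",5)
w=cloud(t);print("bench z",np.nanmedian(w[140:180,250:290,2]))
hsv=cv2.cvtColor(t["pixels"],cv2.COLOR_RGB2HSV)
b=cv2.inRange(hsv,(100,130,80),(125,255,255))[195:220,222:306]
n,l,st,c=cv2.connectedComponentsWithStats(b)
for i in range(1,n):
    if st[i,4]>8:
        u,v=c[i]+[222,195];m=np.zeros((400,640),bool);m[195:220,222:306]=l==i
        print(st[i,4],u,v,"z",np.nanmedian(w[m][:,2]),"ray",ray(t,u,v,.076))
S=telemetry.get_state();print(R.from_rotvec(S["tool_rot"]).as_matrix())
E
```

```text
bench z 0.0009450877695447168
46 231.34782608695653 205.5 z 0.0758069987274721 ray [0.5808 0.3389 0.076 ]
41 243.9268292682927 205.5609756097561 z 0.07533382022187574 ray [0.5806 0.2994 0.076 ]
41 256.9268292682927 205.5609756097561 z 0.07488206030046052 ray [0.5806 0.2585 0.076 ]
47 269.5531914893617 206.06382978723406 z 0.07602547655857439 ray [0.579  0.2188 0.076 ]
40 282.0 205.625 z 0.07716575358675126 ray [0.5803 0.1797 0.076 ]
41 294.9268292682927 206.4390243902439 z 0.07395003905824127 ray [0.5778 0.1391 0.076 ]
[[-0.0005 -0.8926  0.4509]
 [-0.0011  0.4509  0.8926]
 [-1.     -0.0001 -0.0012]]
```

View pics/cstrip.png

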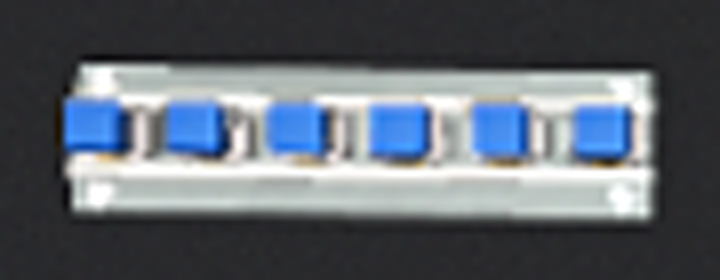

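View pics/ccoup.png

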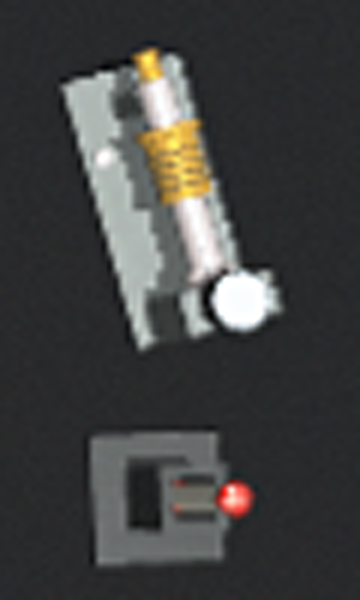

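View pics/sstrip.png

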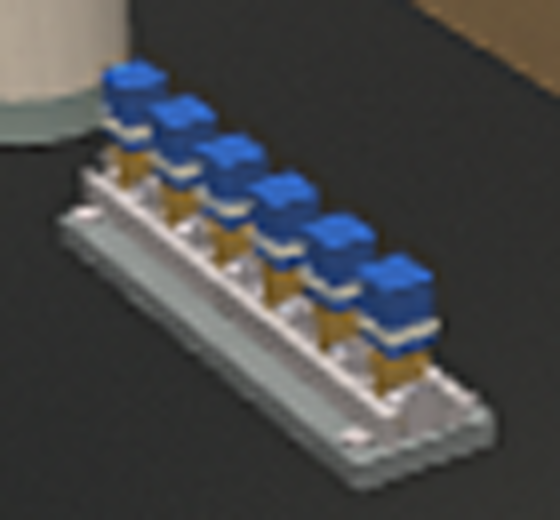

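View pics/scoup.png

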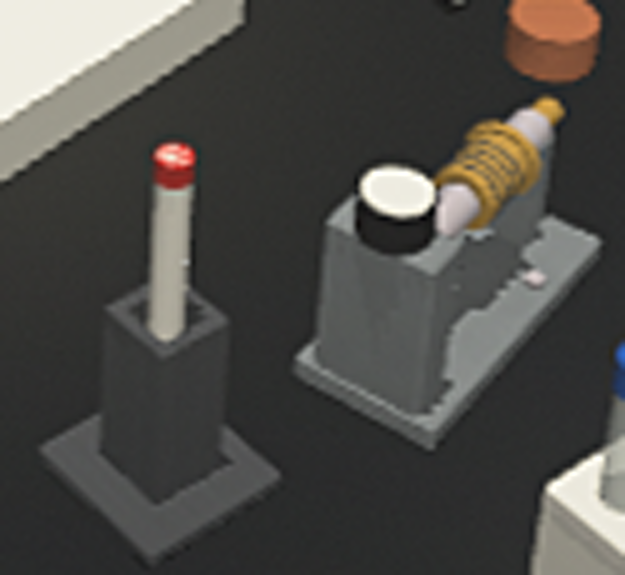

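All six cartridges are present: the blue heads sit at 40 mm pitch along y. The coupler points away from the robot, tilted a little left. The marker leans in its holder. Next I'll measure the coupler, tray, holder and marker.

Run:
```python
from h import *
np.set_printoptions(precision=4,suppress=True)
t=dict(np.load("t.npz"));s=dict(np.load("s.npz"))
crop(t,325,175,410,270,"ctray",6); crop(s,270,215,400,305,"stray",6)
for n,d,box in(("top",t,(430,170,480,235)),("side",s,(420,265,475,315))):
    hsv=cv2.cvtColor(d["pixels"],cv2.COLOR_RGB2HSV);w=cloud(d)
    m=cv2.inRange(hsv,(14,90,80),(30,255,255))
    M=np.zeros_like(m);M[box[1]:box[3],box[0]:box[2]]=m[box[1]:box[3],box[0]:box[2]]
    k,l,st,c=cv2.connectedComponentsWithStats(M)
    for i in range(1,k):
        if st[i,4]<6: continue
        u,v=c[i];P=w[l==i];print(n,"brass",st[i],c[i],"ray68",ray(d,u,v,.068),"zmed",np.nanmedian(P,0))
    P=w[M>0];P=P[P[:,2]>.06];np.save(f"br_{n}.npy",P)
# points of tube+sleeve from top: z .07-.09
w=cloud(t)[170:235,430:480].reshape(-1,3);q=w[(w[:,2]>.069)&(w[:,2]<.088)]
print("tubept",len(q));c=q.mean(0);_,_,V=np.linalg.svd(q[:,:2]-c[:2]);print(c,V[0],np.degrees(np.arctan2(V[0,1],V[0,0])))
# foot: z 3..20
w=cloud(t)[165:245,420:485].reshape(-1,3);q=w[(w[:,2]>.004)&(w[:,2]<.03)].astype(np.float32);print("foot",cv2.minAreaRect(q[:,:2]*1000))
# tray
w=cloud(t)[165:275,320:415].reshape(-1,3);q=w[(w[:,2]>.028)&(w[:,2]<.045)].astype(np.float32);print("tray",len(q),cv2.minAreaRect(q[:,:2]*1000))
q=w[(w[:,2]>.0035)].astype(np.float32);print("trayall",len(q),cv2.minAreaRect(q[:,:2]*1000))
# holder
w=cloud(t)[235:270,435:475].reshape(-1,3);q=w[(w[:,2]>.075)&(w[:,2]<.095)].astype(np.float32);print("rim",len(q),cv2.minAreaRect(q[:,:2]*1000))
q=w[(w[:,2]>.13)];print("marker top",len(q),q.mean(0),q.max(0))
q=w[(w[:,2]>.004)&(w[:,2]<.02)].astype(np.float32);print("hfoot",len(q),cv2.minAreaRect(q[:,:2]*1000))
# marker side
w=cloud(s);sub=w[275:350,360:400].reshape(-1,3)
for a in range(90,165,10):
    q=sub[(sub[:,2]*1000>a)&(sub[:,2]*1000<a+10)];print(a,len(q),np.nanmean(q,0))
```

```text
top brass [447 178   5   6  21] [449.4286 180.1905] ray68 [ 0.6619 -0.3501  0.068 ] zmed [ 0.6613 -0.3483  0.0718]
top brass [448 190  12  14 112] [453.9554 196.4196] ray68 [ 0.6101 -0.3631  0.068 ] zmed [ 0.6088 -0.3597  0.0794]
side brass [451 274   7   6  24] [454.375 276.125] ray68 [ 0.6681 -0.3475  0.068 ] zmed [ 0.6632 -0.3515  0.0728]
side brass [432 279  21  22 232] [443.375  287.9267] ray68 [ 0.6186 -0.3615  0.068 ] zmed [ 0.6108 -0.3704  0.0788]
tubept 262
[ 0.5988 -0.3617  0.0778] [-0.9811 -0.1936] -168.83588044948328
foot ((591.2598266601562, -371.9508056640625), (211.1976776123047, 265.1177978515625), 88.59368133544922)
tray 549 ((531.7711791992188, -89.04331970214844), (240.73541259765625, 170.7982940673828), 8.88972282409668)
trayall 4560 ((543.2244873046875, -93.97206115722656), (309.74249267578125, 357.0732727050781), 89.99644470214844)
rim 84 ((433.9298400878906, -362.1312561035156), (33.81415557861328, 36.3472785949707), 0.5205827355384827)
marker top 31 [ 0.4345 -0.3602  0.1573] [ 0.4411 -0.3553  0.1727]
hfoot 449 ((435.632568359375, -375.9603271484375), (127.54730987548828, 109.82740783691406), 89.99575805664062)
90 25 [ 0.4305 -0.3677  0.0948]
100 32 [ 0.4316 -0.3685  0.1044]
110 29 [ 0.4309 -0.3682  0.1151]
120 27 [ 0.4311 -0.369   0.1249]
130 28 [ 0.4302 -0.3689  0.1351]
140 35 [ 0.431  -0.3682  0.145 ]
150 31 [ 0.4306 -0.3682  0.1548]
160 45 [ 0.4334 -0.3655  0.163 ]
```

View pics/ctray.png

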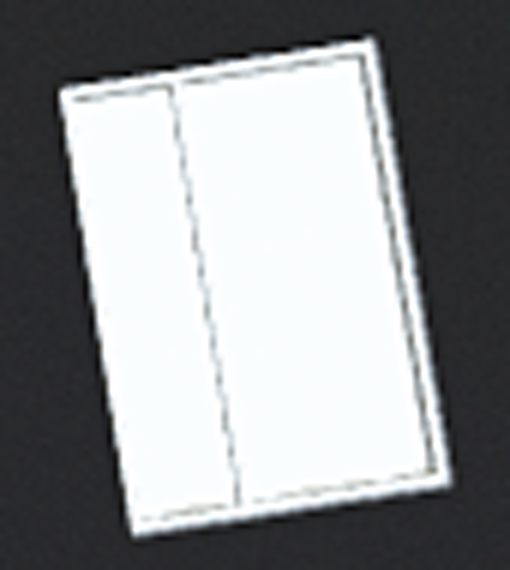

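View pics/stray.png

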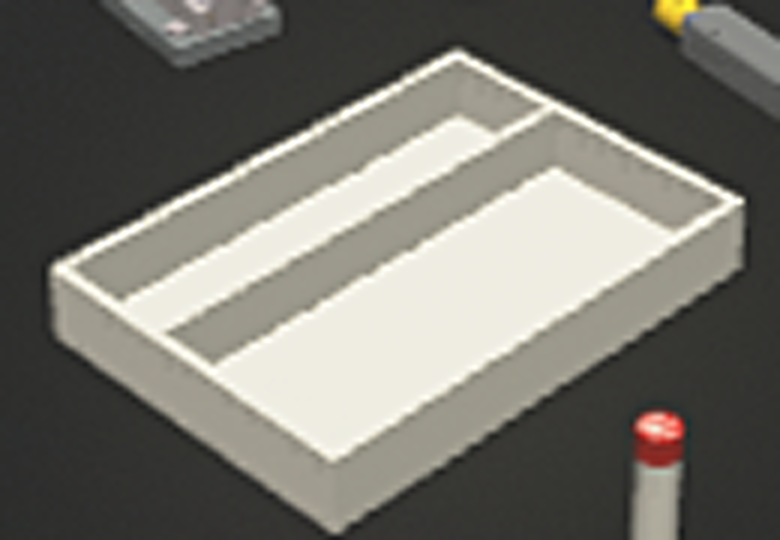

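Run:
```python
from h import *
np.set_printoptions(precision=4,suppress=True)
t=dict(np.load("t.npz"));s=dict(np.load("s.npz"))
hsv=cv2.cvtColor(t["pixels"],cv2.COLOR_RGB2HSV)
m=cv2.inRange(hsv,(0,0,225),(180,60,255))[210:232,455:478];k,l,st,c=cv2.connectedComponentsWithStats(m)
for i in range(1,k):
    if st[i,4]>20:
        u,v=c[i]+[455,210];g=ray(t,u,v,.112);print("gauge",st[i],u,v,g)
a=ray(t,425+62/6,170+88/6,.01);b=ray(t,425+138/6,170+350/6,.01);d=a-b;print("foot edge",a,b,np.hypot(*d[:2]),np.degrees(np.arctan2(d[1],d[0])))
S=np.array([.610,-.363,.068]);d=S-g;print("g->s",np.hypot(*d[:2]),np.degrees(np.arctan2(d[1],d[0])))
# white flat gauge face in side
hs=cv2.cvtColor(s["pixels"],cv2.COLOR_RGB2HSV);m=cv2.inRange(hs,(0,0,200),(180,60,255))[285:305,412:436];M=cv2.moments(m,True);print("gauge side",ray(s,412+M['m10']/M['m00'],285+M['m01']/M['m00'],.112))
# strip axis: long bar edges, z>5..20
w=cloud(t)[190:225,222:308].reshape(-1,3);q=w[(w[:,2]>.006)&(w[:,2]<.035)].astype(np.float32);print("strip",cv2.minAreaRect(q[:,:2]*1000))
# blue heads side
m=cv2.inRange(hs,(100,130,120),(125,255,255))
S=telemetry.get_state();print(S["position"],S["tool_rot"],S["time"])
```

```text
gauge [ 6  6  9  8 59] 464.6779661016949 219.40677966101694 [ 0.5345 -0.3829  0.112 ]
foot edge [ 0.6552 -0.3176  0.01  ] [ 0.512  -0.3555  0.01  ] 0.1481275618612514 14.822888178943634
g->s 0.07804480797168382 14.794409998587437
gauge side [ 0.5351 -0.3866  0.112 ]
strip ((582.2264404296875, 242.9007568359375), (279.3192443847656, 111.90422058105469), 89.93878173828125)
[0.293  0.5798 0.2218] [-0.8588  1.3959  0.8577] 0.2
```

```bash
cat > go.py <<'E'
import sys
from h import *
# usage: go.py x y z jawdeg -> tool units from current measured pose
np.set_printoptions(precision=3,suppress=True)
S=telemetry.get_state();T=R.from_rotvec(S["tool_rot"]).as_matrix()
x,y,z,j=map(float,sys.argv[1:5])
d=plan(np.array([x,y,z])-S["position"],S["tool_rot"])
a=np.degrees(np.arctan2(T[1,2],T[0,2]));tw=(-(j-a)+180)%360-180
print("t",S["time"],"pos",S["position"],"jaw",a,"F",S["ft_force"],"g",S["grip_width"])
print("units x,y,z",d,"twist",tw/5,"len mm",40*np.linalg.norm(d),"q",S["joint_positions"])
E
python3 go.py 0.6085 -0.364 0.2 -75.2;python3 go.py 0.52 0.1 0.22 0
```

```text
t 0.2 pos [0.293 0.58  0.222] jaw 63.197174386797265 F [-0.706  0.881 -0.23 ] g 0.9985951476845095
units x,y,z [  0.569 -17.681 -17.504] twist 27.679434877359448 len mm 995.4315141076634 q [-1.089  0.322 -0.07   1.451  0.023  1.371 -0.057]
t 0.2 pos [0.293 0.58  0.222] jaw 63.197174386797265 F [-0.706  0.881 -0.23 ] g 0.9985951476845095
units x,y,z [  0.057 -10.475  -8.148] twist 12.639434877359452 len mm 530.8470520744671 q [-1.089  0.322 -0.07   1.451  0.023  1.371 -0.057]
```

```bash
python3 -m creep '[{"fingers":1,"x":0,"y":-0.4,"z":-0.3,"twist":0.4},{"fingers":1,"x":0,"y":-1.0,"z":-0.8,"twist":1.2},{"fingers":1,"x":0,"y":-1.7,"z":-1.3,"twist":2},{"fingers":1,"x":0,"y":-2.4,"z":-1.9,"twist":2.9},{"fingers":1,"x":0,"y":-3.1,"z":-2.4,"twist":3.7},{"fingers":1,"x":0,"y":-3.8,"z":-3.0,"twist":4.6},{"fingers":1,"x":0,"y":-4.5,"z":-3.5,"twist":5.4},{"fingers":1,"x":0,"y":-5.2,"z":-4.0,"twist":6.3},{"fingers":1,"x":0,"y":-5.9,"z":-4.6,"twist":7.1},{"fingers":1,"x":0,"y":-6.6,"z":-5.1,"twist":8},{"fingers":1,"x":0,"y":-7.3,"z":-5.7,"twist":8.8},{"fingers":1,"x":0,"y":-8,"z":-6.2,"twist":9.7},{"fingers":1,"x":0,"y":-8.7,"z":-6.8,"twist":10.5},{"fingers":1,"x":0,"y":-9.4,"z":-7.3,"twist":11.3},{"fingers":1,"x":0,"y":-10,"z":-7.8,"twist":12.1},{"fingers":1,"x":0,"y":-10.4,"z":-8.1,"twist":12.6},{"fingers":1,"x":0,"y":-10.5,"z":-8.15,"twist":12.6}]' && python3 go.py 0.6085 -0.364 0.2 -75.2
```

```text
time: 1.62
position: [0.5223, 0.0954, 0.2227]
tool_rot: [0.002, 1.57, -0.004]
ft_force: [0.2, -0.8, 0.6]
grip_width: 1.0
t 1.6167 pos [0.522 0.095 0.223] jaw -0.23555362064771065 F [ 0.229 -0.815  0.616] g 0.9998969290501096
units x,y,z [  0.584 -11.474   2.202] twist 14.992889275870459 len mm 467.9236998306876 q [-0.597  0.062  0.383  1.76  -0.023  1.324 -0.213]
```

```bash
python3 -m creep '[{"fingers":1,"x":0,"y":-0.5,"z":0.1,"twist":0.6},{"fingers":1,"x":0.1,"y":-1.3,"z":0.25,"twist":1.7},{"fingers":1,"x":0.1,"y":-2.2,"z":0.4,"twist":2.8},{"fingers":1,"x":0.1,"y":-3.1,"z":0.6,"twist":4},{"fingers":1,"x":0.2,"y":-4,"z":0.8,"twist":5.2},{"fingers":1,"x":0.2,"y":-4.9,"z":0.95,"twist":6.4},{"fingers":1,"x":0.2,"y":-5.8,"z":1.1,"twist":7.6},{"fingers":1,"x":0.3,"y":-6.7,"z":1.3,"twist":8.8},{"fingers":1,"x":0.3,"y":-7.6,"z":1.45,"twist":10},{"fingers":1,"x":0.4,"y":-8.5,"z":1.6,"twist":11.2},{"fingers":1,"x":0.4,"y":-9.4,"z":1.8,"twist":12.4},{"fingers":1,"x":0.5,"y":-10.3,"z":2,"twist":13.5},{"fingers":1,"x":0.6,"y":-11,"z":2.1,"twist":14.5},{"fingers":1,"x":0.6,"y":-11.4,"z":2.2,"twist":15},{"fingers":1,"x":0.6,"y":-11.47,"z":2.2,"twist":15},{"fingers":1,"x":0.6,"y":-11.47,"z":2.2,"twist":15}]' && python3 go.py 0.6085 -0.364 0.05 -75.2
python3 - <<'E'
from h import *
d=grab("side");crop(d,380,180,480,320,"a1",4);d=grab("top");crop(d,405,160,495,270,"a2",5)
E
```

```text
time: 2.95
position: [0.6103, -0.3589, 0.1976]
tool_rot: [1.011, 1.325, -1.012]
ft_force: [-0.4, 0.2, -0.1]
grip_width: 0.999
t 2.95 pos [ 0.61  -0.359  0.198] jaw -74.79428415762308 F [-0.366  0.16  -0.105] g 0.9987676028461598
units x,y,z [ 3.691 -0.073  0.115] twist 0.08114316847538702 len mm 147.72303777432197 q [-0.012  0.542  0.756  1.341 -0.367  1.401 -0.572]
```

View pics/a1.png

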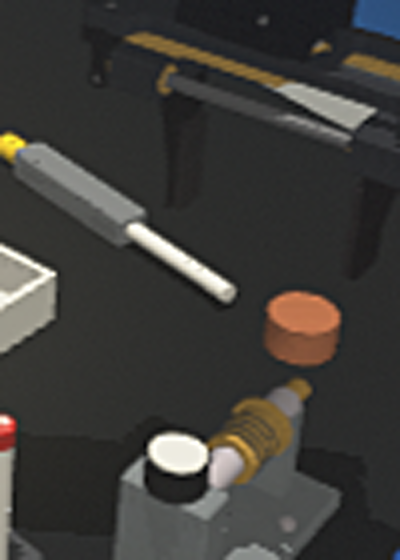

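View pics/a2.png

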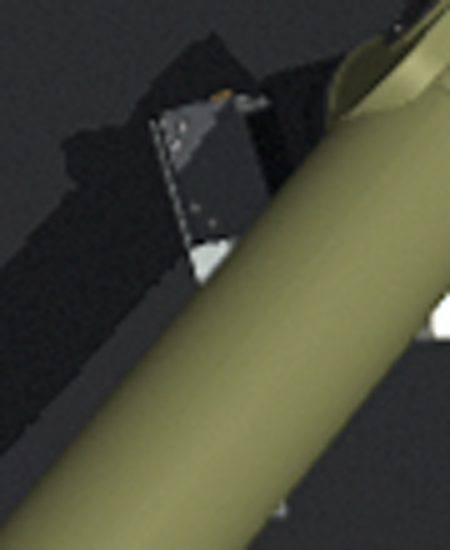

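The gripper is centred above the coupler (side crop: sleeve at about (250,440), fingers straddling it above). I'll descend now.

```bash
python3 -m creep '[{"fingers":0.7,"x":0.3,"y":-0.05,"z":0.1,"twist":0},{"fingers":0.7,"x":0.8,"y":-0.07,"z":0.1,"twist":0},{"fingers":0.7,"x":1.3,"y":-0.07,"z":0.1,"twist":0},{"fingers":0.7,"x":1.8,"y":-0.07,"z":0.1,"twist":0},{"fingers":0.7,"x":2.3,"y":-0.07,"z":0.1,"twist":0},{"fingers":0.7,"x":2.7,"y":-0.07,"z":0.1,"twist":0},{"fingers":0.7,"x":3.1,"y":-0.07,"z":0.1,"twist":0},{"fingers":0.7,"x":3.4,"y":-0.07,"z":0.1,"twist":0},{"fingers":0.7,"x":3.6,"y":-0.07,"z":0.1,"twist":0},{"fingers":0.7,"x":3.7,"y":-0.07,"z":0.1,"twist":0},{"fingers":0.7,"x":3.7,"y":-0.07,"z":0.1,"twist":0}]' && python3 go.py 0.6085 -0.364 0.05 -75.2
python3 - <<'E'
from h import *
d=grab("side");crop(d,380,200,480,340,"a3",4)
E
```

```text
time: 3.97
position: [0.6088, -0.3625, 0.0498]
tool_rot: [1.011, 1.324, -1.011]
ft_force: [-0.1, 0.4, -0.6]
grip_width: 0.701
t 3.9667 pos [ 0.609 -0.363  0.05 ] jaw -74.76106772394469 F [-0.092  0.425 -0.591] g 0.7006134449065496
units x,y,z [-0.005 -0.016  0.034] twist 0.08778645521106228 len mm 1.5075553312004588 q [ 0.016  0.655  0.699  1.491 -0.442  1.158 -0.513]
```

View pics/a3.png

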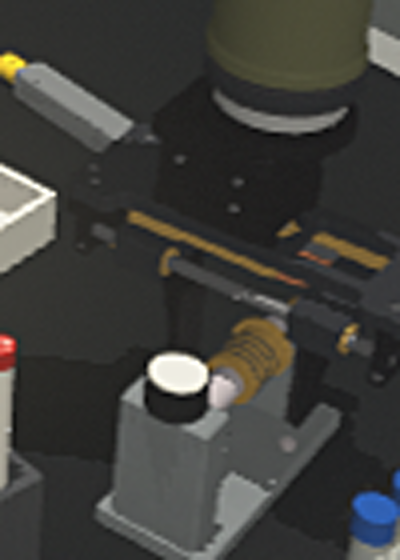

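The sleeve (about (255,345) in the crop) is between the fingers. I'll close on it.

```bash
python3 -m creep '[{"fingers":0.5},{"fingers":0.35},{"fingers":0.2},{"fingers":0.2},{"fingers":0.2},{"fingers":0.2}]' 40 && python3 go.py 0.6085 -0.364 0.05 -75.2
```

```text
$[0]: bad value
```

```bash
python3 -m creep '[{"fingers":0.5,"x":0,"y":0,"z":0,"twist":0},{"fingers":0.35,"x":0,"y":0,"z":0,"twist":0},{"fingers":0.2,"x":0,"y":0,"z":0,"twist":0},{"fingers":0.2,"x":0,"y":0,"z":0,"twist":0},{"fingers":0.2,"x":0,"y":0,"z":0,"twist":0},{"fingers":0.2,"x":0,"y":0,"z":0,"twist":0}]' 40 && python3 go.py 0.6085 -0.364 0.05 -75.2
```

```text
time: 4.52
position: [0.6092, -0.3638, 0.0508]
tool_rot: [1.011, 1.322, -1.012]
ft_force: [3.0, -8.9, -2.5]
grip_width: 0.332
t 4.5167 pos [ 0.609 -0.364  0.051] jaw -74.79794911820211 F [ 2.996 -8.918 -2.474] g 0.33230349313012036
units x,y,z [ 0.02  -0.019 -0.   ] twist 0.08041017635957814 len mm 1.098175578738834 q [ 0.017  0.655  0.699  1.49  -0.442  1.158 -0.513]
```

```bash
python3 -m creep '[{"fingers":0.2,"x":0,"y":-0.07,"z":0,"twist":0},{"fingers":0.2,"x":0,"y":-0.14,"z":0,"twist":0},{"fingers":0.2,"x":0,"y":-0.21,"z":0,"twist":0},{"fingers":0.2,"x":0,"y":-0.28,"z":0,"twist":0},{"fingers":0.2,"x":0,"y":-0.34,"z":0,"twist":0},{"fingers":0.2,"x":0,"y":-0.34,"z":0,"twist":0},{"fingers":0.2,"x":0,"y":-0.34,"z":0,"twist":0}]' 40 && python3 go.py 0.6085 -0.364 0.05 -75.2
python3 - <<'E'
from h import *
d=grab("side");crop(d,380,200,480,340,"a4",4)
E
```

```text
time: 5.1
position: [0.5992, -0.3672, 0.0509]
tool_rot: [1.012, 1.316, -1.008]
ft_force: [8.1, -4.0, -5.4]
grip_width: 0.311
t 5.1 pos [ 0.599 -0.367  0.051] jaw -74.75451881715324 F [ 8.101 -3.983 -5.398] g 0.3105396953168629
units x,y,z [ 0.023  0.245 -0.016] twist 0.08909623656935536 len mm 9.851264654271374 q [ 0.018  0.638  0.703  1.516 -0.439  1.143 -0.499]
```

View pics/a4.png

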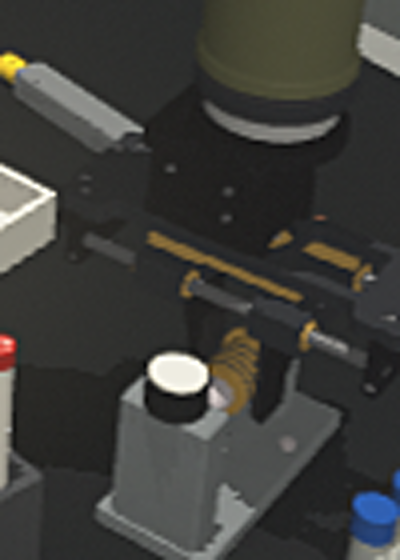

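The sleeve is visibly back and the flange is nearer the post (crop (240,370)), but travel is only about 10.6 mm. I'll pull further and hold.

```bash
python3 -m creep '[{"fingers":0.2,"x":0,"y":-0.05,"z":0,"twist":0},{"fingers":0.2,"x":0,"y":-0.1,"z":0,"twist":0},{"fingers":0.2,"x":0,"y":-0.12,"z":0,"twist":0},{"fingers":0.2,"x":0,"y":-0.12,"z":0,"twist":0},{"fingers":0.2,"x":0,"y":-0.12,"z":0,"twist":0},{"fingers":0.2,"x":0,"y":-0.12,"z":0,"twist":0}]' 45 && python3 go.py 0.6085 -0.364 0.05 -75.2
python3 - <<'E'
from h import *
d=grab("side");crop(d,380,200,480,340,"a5",4)
E
```

```text
time: 5.65
position: [0.5959, -0.3681, 0.0509]
tool_rot: [1.011, 1.315, -1.007]
ft_force: [11.2, -3.9, -6.1]
grip_width: 0.309
t 5.65 pos [ 0.596 -0.368  0.051] jaw -74.71205262714675 F [11.237 -3.939 -6.099] g 0.30863929451109756
units x,y,z [ 0.025  0.331 -0.015] twist 0.09758947457065119 len mm 13.303284859150665 q [ 0.019  0.632  0.705  1.525 -0.438  1.138 -0.494]
```

View pics/a5.png

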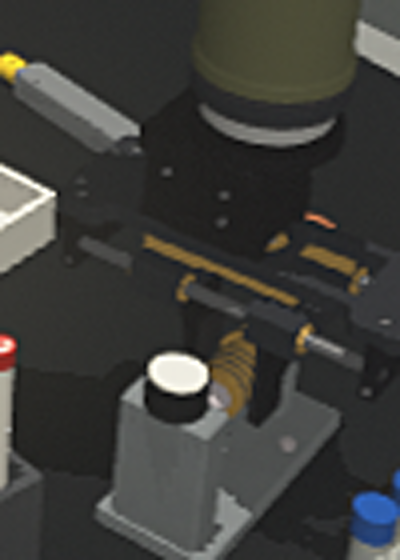

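Run:
```python
from h import *
d=grab("side")
np.set_printoptions(precision=1,suppress=True)
ax=np.array([.9668,.2554,0]);lat=np.array([-.2554,.9668,0]);c=np.array([.6085,-.364,.068])
for tr in(0,.005,.010,.014):
    r=c-ax*(.017+tr)
    print(tr,[((np.array(proj(d,r-lat*.014*np.cos(a)+np.array([0,0,.014*np.sin(a)])))-[380,200])*4).round() for a in(0,.8,1.57,2.2)])
for n in("a3","a4","a5"):
    im=cv2.imread(f"pics/{n}.png");h=cv2.cvtColor(im,cv2.COLOR_BGR2HSV);m=cv2.inRange(h,(12,90,70),(30,255,255));m[:300]=0;m[450:]=0;m[:,300:]=0
    ys,xs=np.nonzero(m);print(n,xs.min(),ys.max(),len(xs),"min of x-y:",[(xs[i],ys[i]) for i in [np.argmin(xs-ys)]])
```

```text
0 [array([252., 389.]), array([246., 371.]), array([230., 357.]), array([216., 354.])]
0.005 [array([247., 394.]), array([242., 376.]), array([226., 362.]), array([211., 359.])]
0.01 [array([242., 399.]), array([237., 381.]), array([221., 367.]), array([206., 364.])]
0.014 [array([238., 403.]), array([233., 384.]), array([217., 370.]), array([202., 368.])]
a3 206 403 3679 min of x-y: [(np.int64(234), np.int64(402))]
a4 208 414 2384 min of x-y: [(np.int64(227), np.int64(412))]
a5 179 416 2416 min of x-y: [(np.int64(228), np.int64(414))]
```

```bash
python3 -m creep '[{"fingers":0.2,"x":0,"y":-0.03,"z":0,"twist":0},{"fingers":0.2,"x":0,"y":-0.06,"z":0,"twist":0},{"fingers":0.2,"x":0,"y":-0.08,"z":0,"twist":0},{"fingers":0.2,"x":0,"y":-0.08,"z":0,"twist":0},{"fingers":0.2,"x":0,"y":-0.08,"z":0,"twist":0},{"fingers":0.2,"x":0,"y":-0.08,"z":0,"twist":0},{"fingers":0.2,"x":0,"y":-0.08,"z":0,"twist":0},{"fingers":0.2,"x":0,"y":-0.08,"z":0,"twist":0},{"fingers":0.2,"x":0,"y":-0.08,"z":0,"twist":0},{"fingers":0.2,"x":0,"y":-0.08,"z":0,"twist":0},{"fingers":0.2,"x":0,"y":-0.08,"z":0,"twist":0},{"fingers":0.2,"x":0,"y":-0.08,"z":0,"twist":0},{"fingers":0.2,"x":0,"y":-0.08,"z":0,"twist":0},{"fingers":0.2,"x":0,"y":-0.08,"z":0,"twist":0},{"fingers":0.2,"x":0,"y":-0.08,"z":0,"twist":0},{"fingers":0.2,"x":0,"y":-0.08,"z":0,"twist":0},{"fingers":0.2,"x":0,"y":-0.08,"z":0,"twist":0},{"fingers":0.2,"x":0,"y":-0.08,"z":0,"twist":0}]' 50 && python3 go.py 0.6085 -0.364 0.05 -75.2
python3 - <<'E'
from h import *
d=grab("side");crop(d,380,200,480,340,"a6",4)
E
```

```text
time: 7.25
position: [0.5959, -0.3681, 0.051]
tool_rot: [1.012, 1.311, -1.003]
ft_force: [16.9, -4.3, -11.3]
grip_width: 0.312
t 7.25 pos [ 0.596 -0.368  0.051] jaw -74.62319647550159 F [ 16.86   -4.33  -11.252] g 0.31184750157780483
units x,y,z [ 0.028  0.331 -0.015] twist 0.11536070489968324 len mm 13.286601184988191 q [ 0.018  0.628  0.704  1.529 -0.439  1.132 -0.49 ]
```

View pics/a6.png

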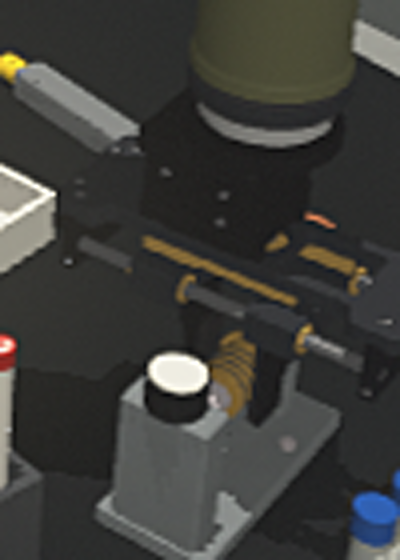

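The TCP didn't move while the force rose to about 17 N, so the sleeve is on its stop, and it has been held over 1.5 s. Releasing now.

```bash
python3 -m creep '[{"fingers":0.7,"x":0,"y":0,"z":0,"twist":0},{"fingers":0.7,"x":0,"y":0.1,"z":0,"twist":0},{"fingers":0.7,"x":0,"y":0.2,"z":0,"twist":0},{"fingers":0.7,"x":0,"y":0.2,"z":0,"twist":0},{"fingers":0.7,"x":0,"y":0.2,"z":0,"twist":0},{"fingers":0.7,"x":0,"y":0.2,"z":0,"twist":0},{"fingers":0.7,"x":0,"y":0.2,"z":0,"twist":0},{"fingers":0.7,"x":0,"y":0.2,"z":0,"twist":0}]' 50 && python3 go.py 0.6085 -0.364 0.05 -75.2
python3 - <<'E'
from h import *
d=grab("side");crop(d,380,200,480,340,"a7",4)
E
```

```text
time: 7.97
position: [0.5955, -0.367, 0.0505]
tool_rot: [1.012, 1.323, -1.012]
ft_force: [0.2, -0.9, -0.1]
grip_width: 0.694
t 7.9667 pos [ 0.595 -0.367  0.051] jaw -74.8270163102396 F [ 0.17  -0.872 -0.133] g 0.6937468339970273
units x,y,z [0.014 0.334 0.013] twist 0.07459673795208346 len mm 13.391229897651652 q [ 0.019  0.637  0.705  1.518 -0.436  1.148 -0.499]
```

View pics/a7.png

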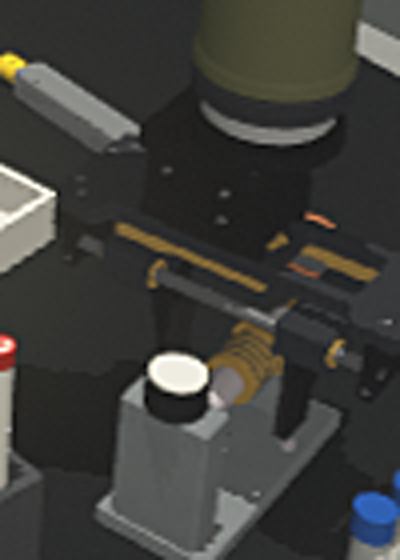

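The sleeve is forward again, with its front edge back at about (280,340) and no force on the tool. I'll lift and go to the marker.

```bash
python3 -m creep '[{"fingers":0.7,"x":-0.3,"y":0.1,"z":0,"twist":0},{"fingers":0.7,"x":-1,"y":0.1,"z":0,"twist":0},{"fingers":0.7,"x":-1.8,"y":0.1,"z":0,"twist":0},{"fingers":0.7,"x":-2.6,"y":0.1,"z":0,"twist":0},{"fingers":0.7,"x":-3.3,"y":0.1,"z":0,"twist":0},{"fingers":0.7,"x":-3.8,"y":0.1,"z":0,"twist":0},{"fingers":0.7,"x":-4,"y":0.1,"z":0,"twist":0},{"fingers":0.7,"x":-4,"y":0.1,"z":0,"twist":0}]' && python3 go.py 0.434 -0.362 0.21 -81.1
python3 - <<'E'
from h import *
d=grab("side");crop(d,340,240,480,360,"a8",5)
E
```

```text
time: 8.68
position: [0.6008, -0.3667, 0.2138]
tool_rot: [1.012, 1.318, -1.01]
ft_force: [0.2, -0.0, -0.6]
grip_width: 0.701
t 8.6833 pos [ 0.601 -0.367  0.214] jaw -74.79778508863967 F [ 0.153 -0.006 -0.556] g 0.7006085429876512
units x,y,z [ 0.077 -3.994 -1.207] twist 1.2604429822720646 len mm 166.90606527765362 q [-0.007  0.52   0.767  1.339 -0.358  1.416 -0.56 ]
```

View pics/a8.png

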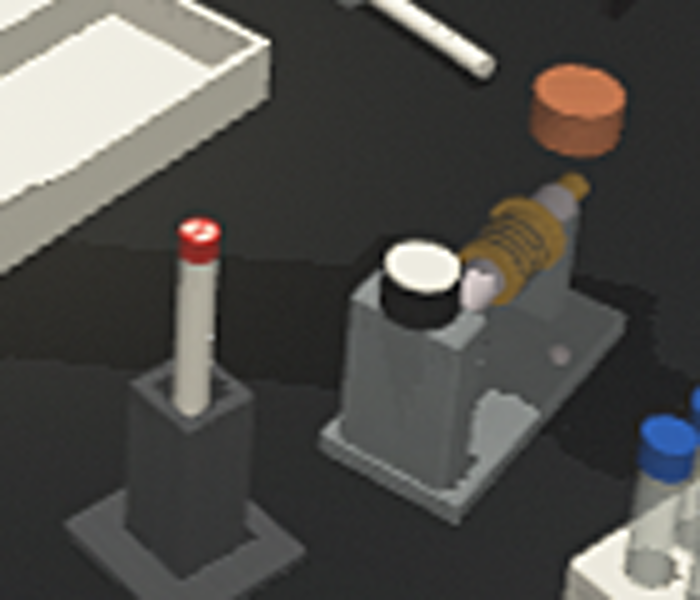

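The sleeve is fully forward, as at the start: clear tube shows behind it at (480,285). Next, above the marker.

```bash
python3 -m creep '[{"fingers":0.7,"x":0,"y":-0.4,"z":-0.1,"twist":0.2},{"fingers":0.7,"x":0,"y":-1.1,"z":-0.3,"twist":0.4},{"fingers":0.7,"x":0,"y":-1.8,"z":-0.5,"twist":0.6},{"fingers":0.7,"x":0,"y":-2.6,"z":-0.8,"twist":0.9},{"fingers":0.7,"x":0,"y":-3.3,"z":-1,"twist":1.2},{"fingers":0.7,"x":0.1,"y":-3.8,"z":-1.15,"twist":1.26},{"fingers":0.7,"x":0.1,"y":-3.99,"z":-1.2,"twist":1.26},{"fingers":0.7,"x":0.1,"y":-3.99,"z":-1.2,"twist":1.26},{"fingers":0.7,"x":0.1,"y":-3.99,"z":-1.2,"twist":1.26}]' && python3 go.py 0.434 -0.362 0.126 -81.1
```

```text
time: 9.48
position: [0.4341, -0.3605, 0.2061]
tool_rot: [1.094, 1.279, -1.093]
ft_force: [0.5, 0.8, 0.6]
grip_width: 0.697
t 9.4833 pos [ 0.434 -0.361  0.206] jaw -81.03356814654907 F [0.494 0.807 0.559] g 0.6973426398008274
units x,y,z [ 2.001 -0.009  0.037] twist 0.013286370690184412 len mm 80.07099764701236 q [-0.13   0.191  0.88   1.718 -0.153  1.304 -0.632]
```

```bash
python3 -m creep '[{"fingers":0.6,"x":0.3,"y":0,"z":0.03,"twist":0},{"fingers":0.6,"x":0.7,"y":0,"z":0.03,"twist":0},{"fingers":0.6,"x":1.2,"y":0,"z":0.03,"twist":0},{"fingers":0.6,"x":1.6,"y":0,"z":0.03,"twist":0},{"fingers":0.6,"x":1.9,"y":0,"z":0.03,"twist":0},{"fingers":0.6,"x":2,"y":0,"z":0.03,"twist":0},{"fingers":0.6,"x":2,"y":0,"z":0.03,"twist":0}]' && python3 go.py 0.434 -0.362 0.126 -81.1
python3 - <<'E'
from h import *
d=grab("side");crop(d,330,220,430,360,"b1",4)
E
```

```text
time: 10.07
position: [0.4332, -0.362, 0.1249]
tool_rot: [1.093, 1.281, -1.095]
ft_force: [-0.2, 0.9, 0.2]
grip_width: 0.603
t 10.0667 pos [ 0.433 -0.362  0.125] jaw -81.06212668916311 F [-0.205  0.868  0.239] g 0.6027124204695539
units x,y,z [-0.027  0.02   0.004] twist 0.0075746621673772555 len mm 1.3626104856065904 q [-0.09   0.279  0.858  1.813 -0.228  1.156 -0.572]
```

View pics/b1.png

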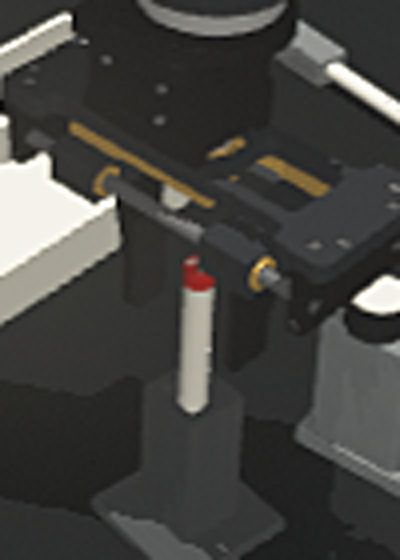

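The marker (crop (200,290)) stands between the fingers. I'll close gently.

```bash
python3 -m creep '[{"fingers":0.4,"x":0,"y":0,"z":0,"twist":0},{"fingers":0.25,"x":0,"y":0,"z":0,"twist":0},{"fingers":0.1,"x":0,"y":0,"z":0,"twist":0},{"fingers":0.05,"x":0,"y":0,"z":0,"twist":0},{"fingers":0.05,"x":0,"y":0,"z":0,"twist":0},{"fingers":0.05,"x":0,"y":0,"z":0,"twist":0},{"fingers":0.05,"x":-0.2,"y":0,"z":0,"twist":0},{"fingers":0.05,"x":-0.6,"y":0,"z":0,"twist":0},{"fingers":0.05,"x":-1.0,"y":0,"z":0,"twist":0},{"fingers":0.05,"x":-1.5,"y":0,"z":0,"twist":0},{"fingers":0.05,"x":-1.9,"y":0,"z":0,"twist":0},{"fingers":0.05,"x":-2.2,"y":0,"z":0,"twist":0},{"fingers":0.05,"x":-2.3,"y":0,"z":0,"twist":0},{"fingers":0.05,"x":-2.3,"y":0,"z":0,"twist":0}]' 20
python3 - <<'E'
from h import *
d=grab("side",'b2f');crop(d,330,170,430,310,"b2",4)
w=cloud(grab("top"))[165:275,320:415].reshape(-1,3);q=w[(w[:,2]>.028)&(w[:,2]<.045)].astype(np.float32);print("tray",len(q),cv2.minAreaRect(q[:,:2]*1000))
E
```

```text
time: 11.28
position: [0.4338, -0.3628, 0.2197]
tool_rot: [1.094, 1.277, -1.093]
ft_force: [0.6, 0.3, 0.1]
grip_width: 0.155
tray 545 ((531.8203735351562, -89.21385192871094), (240.6186065673828, 171.0356903076172), 9.083089828491211)
```

View pics/b2.png

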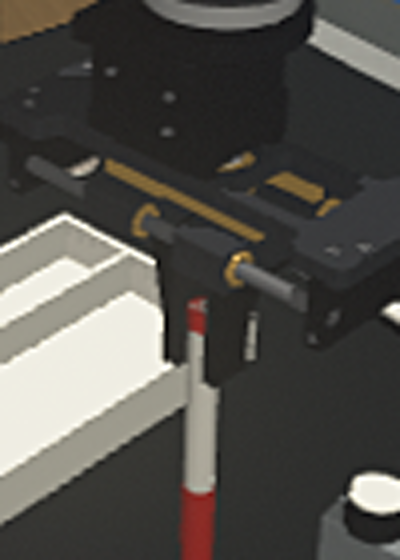

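The marker is held just below its top end (crop (200,340)). Tray is unchanged at (0.532,-0.089), yaw 9°. Next, over the narrow compartment.

```bash
python3 go.py 0.4744 -0.0449 0.19 -81
```

```text
t 11.3833 pos [ 0.433 -0.362  0.218] jaw -81.09344937954388 F [-0.525  1.114 -0.774] g 0.15244167907089948
units x,y,z [ 0.702  2.251 -7.674] twist -0.018689875908773957 len mm 321.1299509185147 q [-0.132  0.184  0.886  1.701 -0.146  1.327 -0.635]
```

```bash
python3 -m creep '[{"fingers":0.05,"x":0,"y":0.1,"z":-0.3,"twist":0},{"fingers":0.05,"x":0,"y":0.2,"z":-0.8,"twist":0},{"fingers":0.05,"x":0,"y":0.4,"z":-1.5,"twist":0},{"fingers":0.05,"x":0,"y":0.7,"z":-2.3,"twist":0},{"fingers":0.05,"x":0,"y":0.9,"z":-3.1,"twist":0},{"fingers":0.05,"x":0.1,"y":1.1,"z":-3.9,"twist":0},{"fingers":0.05,"x":0.2,"y":1.4,"z":-4.7,"twist":0},{"fingers":0.05,"x":0.3,"y":1.6,"z":-5.5,"twist":0},{"fingers":0.05,"x":0.4,"y":1.9,"z":-6.3,"twist":0},{"fingers":0.05,"x":0.5,"y":2.1,"z":-7,"twist":0},{"fingers":0.05,"x":0.6,"y":2.2,"z":-7.5,"twist":0},{"fingers":0.05,"x":0.7,"y":2.25,"z":-7.67,"twist":0},{"fingers":0.05,"x":0.7,"y":2.25,"z":-7.67,"twist":0},{"fingers":0.05,"x":0.7,"y":2.25,"z":-7.67,"twist":0}]' 20
python3 go.py 0.4744 -0.0449 0.118 -81
python3 - <<'E'
from h import *
d=grab("side",'b3f');crop(d,250,150,400,310,"b3",4)
d=grab("top");crop(d,310,170,410,270,"b3t",4)
E
```

```text
time: 12.55
position: [0.4741, -0.0467, 0.1898]
tool_rot: [1.093, 1.279, -1.096]
ft_force: [-0.2, -0.8, 0.7]
grip_width: 0.155
t 12.55 pos [ 0.474 -0.047  0.19 ] jaw -81.13327351228807 F [-0.248 -0.795  0.747] g 0.15495947410299074
units x,y,z [ 1.795  0.016 -0.045] twist -0.026654702457614123 len mm 71.83827356365926 q [-0.533 -0.052  0.562  1.928  0.03   1.26  -1.397]
```

View pics/b3.png

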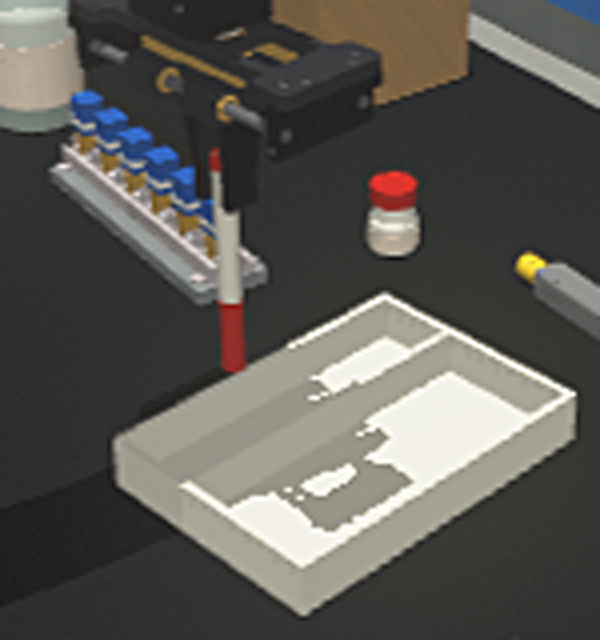

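View pics/b3t.png

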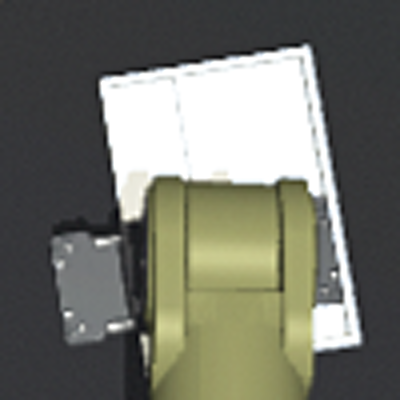

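The marker hangs over the narrow compartment with its foot leaning slightly towards +x. I'll shift towards tray +x and lower, then tip its top towards -x.

```bash
python3 -m creep '[{"fingers":0.05,"x":0,"y":0.3,"z":-0.05,"twist":0},{"fingers":0.05,"x":0,"y":1,"z":-0.05,"twist":0},{"fingers":0.05,"x":0,"y":1.8,"z":-0.05,"twist":0},{"fingers":0.05,"x":0,"y":2.4,"z":-0.05,"twist":0},{"fingers":0.05,"x":0.1,"y":2.7,"z":-0.05,"twist":0},{"fingers":0.05,"x":0.3,"y":2.75,"z":-0.05,"twist":0},{"fingers":0.05,"x":0.7,"y":2.75,"z":-0.05,"twist":0},{"fingers":0.05,"x":1.1,"y":2.75,"z":-0.05,"twist":0},{"fingers":0.05,"x":1.4,"y":2.75,"z":-0.05,"twist":0},{"fingers":0.05,"x":1.6,"y":2.75,"z":-0.05,"twist":0},{"fingers":0.05,"x":1.6,"y":2.75,"z":-0.05,"twist":0},{"fingers":0.05,"x":1.6,"y":2.75,"z":-0.05,"twist":0}]' 20
python3 go.py 0.4744 -0.0449 0.118 -81
python3 - <<'E'
from h import *
d=grab("side",'b4f');crop(d,250,150,400,310,"b4",4)
E
```

```text
time: 13.65
position: [0.5828, -0.027, 0.1266]
tool_rot: [1.095, 1.278, -1.095]
ft_force: [0.1, 0.3, 0.2]
grip_width: 0.153
t 13.65 pos [ 0.583 -0.027  0.127] jaw -81.14622463011248 F [0.11  0.272 0.183] g 0.1525471950942898
units x,y,z [ 0.216 -2.747  0.026] twist -0.02924492602249984 len mm 110.21236816534307 q [-0.489  0.271  0.573  1.76  -0.159  1.157 -1.285]
```

View pics/b4.png

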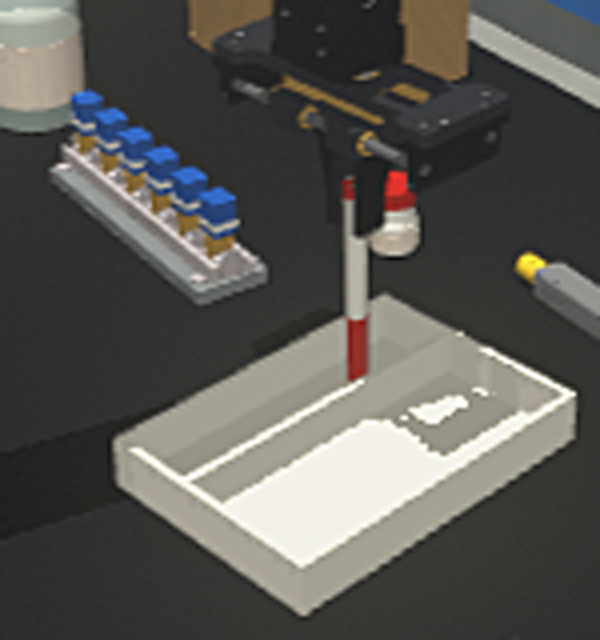

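```bash
python3 -m creep '[{"fingers":0.05,"x":0.15,"y":0,"z":0,"twist":0},{"fingers":0.05,"x":0.27,"y":-0.1,"z":0,"twist":0},{"fingers":0.05,"x":0.3,"y":-0.3,"z":0,"twist":0},{"fingers":0.05,"x":0.33,"y":-0.55,"z":0,"twist":0},{"fingers":0.05,"x":0.38,"y":-0.8,"z":0,"twist":0},{"fingers":0.05,"x":0.44,"y":-1.1,"z":0,"twist":0},{"fingers":0.05,"x":0.56,"y":-1.35,"z":0,"twist":0},{"fingers":0.05,"x":0.7,"y":-1.6,"z":0,"twist":0},{"fingers":0.05,"x":0.84,"y":-1.85,"z":0,"twist":0},{"fingers":0.05,"x":1,"y":-2.1,"z":0,"twist":0},{"fingers":0.05,"x":1,"y":-2.1,"z":0,"twist":0}]' 6
python3 go.py 0.4744 -0.0449 0.118 -81
python3 - <<'E'
from h import *
d=grab("side",'b5f');crop(d,250,150,400,310,"b5",4)
E
```

```text
time: 14.62
position: [0.4975, -0.0398, 0.0855]
tool_rot: [1.094, 1.281, -1.096]
ft_force: [-1.9, -0.2, 0.6]
grip_width: 0.157
t 14.6167 pos [ 0.497 -0.04   0.086] jaw -81.14014787013126 F [-1.928 -0.22   0.648] g 0.15728994379708108
units x,y,z [-0.81  -0.591  0.037] twist -0.02802957402625452 len mm 40.134227183236035 q [-0.519  0.127  0.583  1.998 -0.082  1.042 -1.314]
```

View pics/b5.png

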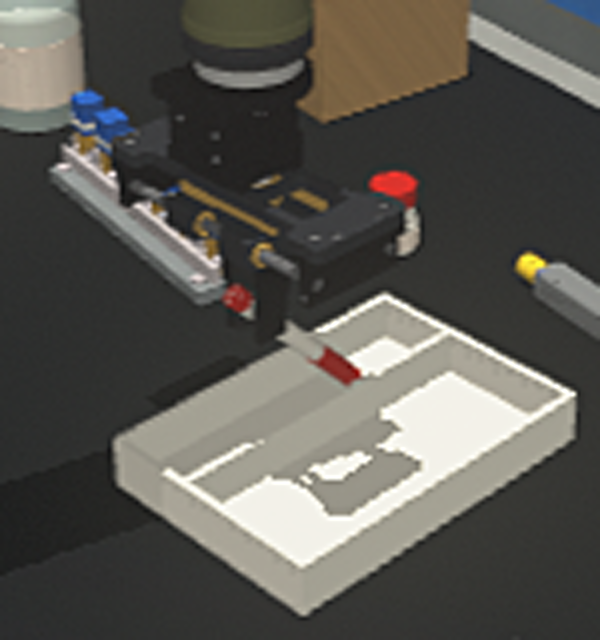

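The marker is leaning back properly. I'll continue the arc, then release just above wall height.

```bash
python3 -m creep '[{"fingers":0.05,"x":0.2,"y":-0.2,"z":0,"twist":0},{"fingers":0.05,"x":0.4,"y":-0.4,"z":0,"twist":0},{"fingers":0.05,"x":0.6,"y":-0.55,"z":0,"twist":0},{"fingers":0.05,"x":0.85,"y":-0.7,"z":0,"twist":0},{"fingers":0.05,"x":1.05,"y":-0.8,"z":0,"twist":0},{"fingers":0.05,"x":1.1,"y":-0.82,"z":0,"twist":0},{"fingers":0.05,"x":1.1,"y":-0.82,"z":0,"twist":0}]' 6
python3 go.py 0.4744 -0.0449 0.118 -81
python3 - <<'E'
from h import *
d=grab("side",'b6f');crop(d,250,150,400,310,"b6",4)
E
```

```text
time: 15.25
position: [0.4667, -0.0446, 0.0416]
tool_rot: [1.093, 1.28, -1.096]
ft_force: [-0.5, -0.0, 0.7]
grip_width: 0.157
t 15.25 pos [ 0.467 -0.045  0.042] jaw -81.11132714042203 F [-0.526 -0.007  0.654] g 0.15682202569123332
units x,y,z [-1.91   0.185  0.036] twist -0.022265428084403995 len mm 76.78448791691822 q [-0.513  0.123  0.583  2.104 -0.084  0.938 -1.299]
```

View pics/b6.png

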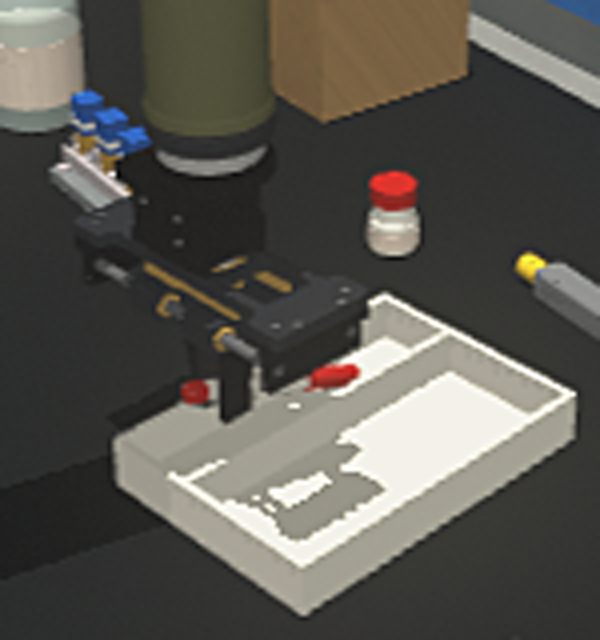

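```bash
python3 -m creep '[{"fingers":0.25,"x":0,"y":0,"z":0,"twist":0},{"fingers":0.4,"x":0,"y":0,"z":0,"twist":0},{"fingers":0.5,"x":0,"y":0,"z":0,"twist":0},{"fingers":0.5,"x":0,"y":0,"z":0,"twist":0},{"fingers":0.5,"x":-0.3,"y":0,"z":0,"twist":0},{"fingers":0.5,"x":-0.9,"y":0,"z":0,"twist":0},{"fingers":0.5,"x":-1.7,"y":0,"z":0,"twist":0},{"fingers":0.5,"x":-2.5,"y":0,"z":0,"twist":0},{"fingers":0.5,"x":-3.2,"y":0,"z":0,"twist":0},{"fingers":0.5,"x":-3.7,"y":0,"z":0,"twist":0},{"fingers":0.5,"x":-3.8,"y":0,"z":0,"twist":0}]' 6
python3 go.py 0.578 0.141 0.16 0
python3 - <<'E'
from h import *
d=grab("side",'b7f');crop(d,250,180,400,310,"b7",5)
E
```

```text
time: 16.22
position: [0.4702, -0.0446, 0.1987]
tool_rot: [1.098, 1.274, -1.088]
ft_force: [0.4, -0.2, -0.2]
grip_width: 0.502
t 16.2167 pos [ 0.47  -0.045  0.199] jaw -81.11038301961857 F [ 0.395 -0.215 -0.188] g 0.5023022532213753
units x,y,z [ 0.995  3.373 -4.167] twist -16.222076603923714 len mm 218.10786634761126 q [-0.548 -0.08   0.566  1.931  0.043  1.271 -1.412]
```

View pics/b7.png

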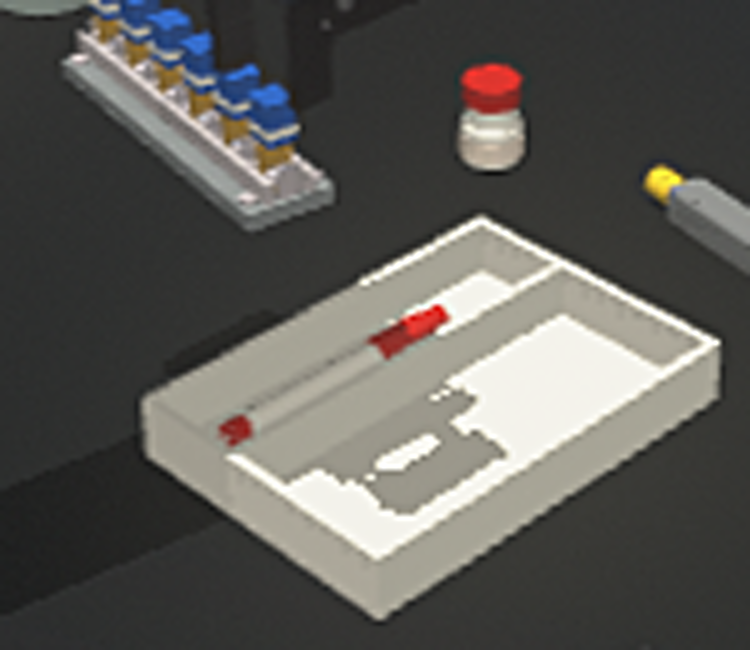

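The marker lies flat in the narrow compartment, from (235,430) to (445,315) in the crop. Now the first cartridge, at y = 0.141.

```bash
python3 -m creep '[{"fingers":0.55,"x":0,"y":0.2,"z":-0.3,"twist":-0.8},{"fingers":0.55,"x":0,"y":0.5,"z":-0.6,"twist":-2.1},{"fingers":0.55,"x":0,"y":0.8,"z":-1,"twist":-3.4},{"fingers":0.55,"x":0.1,"y":1.1,"z":-1.3,"twist":-4.7},{"fingers":0.55,"x":0.2,"y":1.4,"z":-1.7,"twist":-6},{"fingers":0.55,"x":0.3,"y":1.7,"z":-2.1,"twist":-7.4},{"fingers":0.55,"x":0.4,"y":2,"z":-2.5,"twist":-8.8},{"fingers":0.55,"x":0.5,"y":2.3,"z":-2.9,"twist":-10.2},{"fingers":0.55,"x":0.6,"y":2.6,"z":-3.3,"twist":-11.6},{"fingers":0.55,"x":0.7,"y":2.9,"z":-3.6,"twist":-13},{"fingers":0.55,"x":0.9,"y":3.1,"z":-3.9,"twist":-14.4},{"fingers":0.55,"x":1,"y":3.3,"z":-4.1,"twist":-15.6},{"fingers":0.55,"x":1,"y":3.37,"z":-4.17,"twist":-16.2},{"fingers":0.55,"x":1,"y":3.37,"z":-4.17,"twist":-16.2},{"fingers":0.55,"x":1,"y":3.37,"z":-4.17,"twist":-16.2}]' 6
python3 go.py 0.579 0.141 0.045 -0.7
python3 - <<'E'
from h import *
np.set_printoptions(precision=4,suppress=True)
s=grab("side");crop(s,240,110,340,230,"c1",5)
hs=cv2.cvtColor(s["pixels"],cv2.COLOR_RGB2HSV)
b=cv2.inRange(hs,(105,150,160),(125,255,255));b[:165]=0;b[230:]=0;b[:,:260]=0;b[:,325:]=0
n,l,st,c=cv2.connectedComponentsWithStats(b)
for i in range(1,n):
    if st[i,4]>8: print(st[i],c[i],ray(s,*c[i],.076))
E
```

```text
time: 17.52
position: [0.5743, 0.1406, 0.153]
tool_rot: [0.002, 1.573, -0.004]
ft_force: [0.0, -0.2, 0.2]
grip_width: 0.553
t 17.5167 pos [0.574 0.141 0.153] jaw -0.19815918570169921 F [ 0.043 -0.197  0.225] g 0.5529603472094298
units x,y,z [2.7   0.013 0.123] twist 0.10036816285966096 len mm 108.11404808658264 q [-0.625  0.249  0.397  1.705 -0.101  1.21  -0.207]
[268 173   7   3  16] [271.125  174.0625] [0.5797 0.3366 0.076 ]
[274 177   8   4  18] [277.3889 178.5   ] [0.5804 0.2968 0.076 ]
[280 182   7   4  19] [283.2105 183.3158] [0.5786 0.2571 0.076 ]
[286 187   8   4  21] [289.9048 188.2381] [0.5787 0.2168 0.076 ]
[293 192   6   3  11] [295.4545 192.8182] [0.5772 0.182  0.076 ]
```

View pics/c1.png

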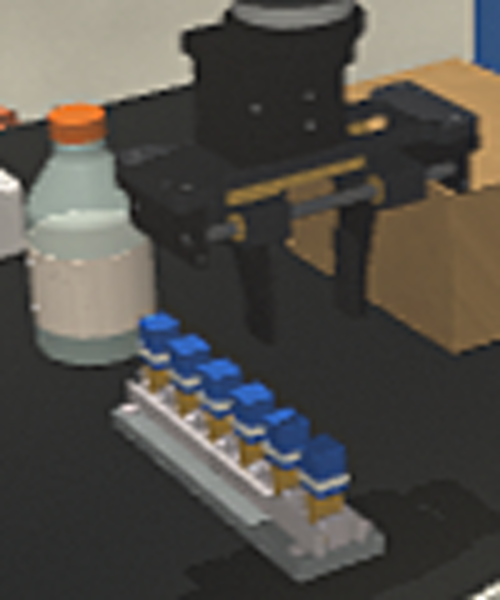

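All six are seated. The first cartridge's head is under the gripper at crop (325,460). Descending.

```bash
python3 -m creep '[{"fingers":0.55,"x":0.3,"y":0,"z":0.1,"twist":0.1},{"fingers":0.55,"x":0.8,"y":0,"z":0.1,"twist":0.1},{"fingers":0.55,"x":1.3,"y":0,"z":0.1,"twist":0.1},{"fingers":0.55,"x":1.8,"y":0,"z":0.1,"twist":0.1},{"fingers":0.55,"x":2.2,"y":0,"z":0.1,"twist":0.1},{"fingers":0.55,"x":2.5,"y":0,"z":0.1,"twist":0.1},{"fingers":0.55,"x":2.7,"y":0,"z":0.1,"twist":0.1},{"fingers":0.55,"x":2.7,"y":0,"z":0.1,"twist":0.1}]' 6
python3 go.py 0.5785 0.1395 0.045 -0.7
python3 - <<'E'
from h import *
s=grab("side");crop(s,240,110,340,230,"c2",5)
E
```

```text
time: 18.23
position: [0.5778, 0.1404, 0.0445]
tool_rot: [0.008, 1.574, -0.01]
ft_force: [-1.0, -0.2, -0.3]
grip_width: 0.547
t 18.2333 pos [0.578 0.14  0.045] jaw -0.6567296994300662 F [-0.952 -0.152 -0.256] g 0.5469071468696659
units x,y,z [-0.012 -0.022  0.017] twist 0.008654060113985906 len mm 1.2227300848951326 q [-0.601  0.369  0.379  1.795 -0.158  1.01  -0.171]
```

View pics/c2.png

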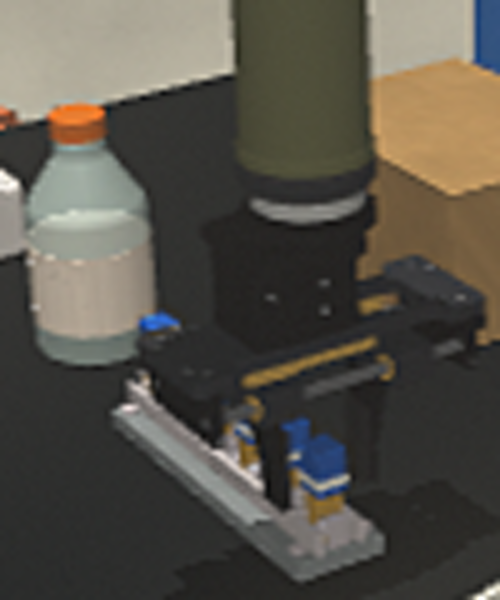

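The head at (325,465) is between the fingers. Close at 40 N and pull straight up.

```bash
python3 -m creep '[{"fingers":0.35,"x":0,"y":0,"z":0,"twist":0},{"fingers":0.2,"x":0,"y":0,"z":0,"twist":0},{"fingers":0.1,"x":0,"y":0,"z":0,"twist":0},{"fingers":0.1,"x":0,"y":0,"z":0,"twist":0},{"fingers":0.1,"x":0,"y":0,"z":0,"twist":0},{"fingers":0.1,"x":-0.1,"y":0,"z":0,"twist":0},{"fingers":0.1,"x":-0.25,"y":0,"z":0,"twist":0},{"fingers":0.1,"x":-0.4,"y":0,"z":0,"twist":0},{"fingers":0.1,"x":-0.6,"y":0,"z":0,"twist":0},{"fingers":0.1,"x":-0.9,"y":0,"z":0,"twist":0},{"fingers":0.1,"x":-1.3,"y":0,"z":0,"twist":0},{"fingers":0.1,"x":-1.8,"y":0,"z":0,"twist":0},{"fingers":0.1,"x":-2.2,"y":0,"z":0,"twist":0},{"fingers":0.1,"x":-2.4,"y":0,"z":0,"twist":0},{"fingers":0.1,"x":-2.4,"y":0,"z":0,"twist":0}]' 40
python3 - <<'E'
from h import *
s=grab("side");crop(s,240,110,340,230,"c3",5)
w=cloud(grab("top"))[165:275,320:415].reshape(-1,3);q=w[(w[:,2]>.028)&(w[:,2]<.045)].astype(np.float32);print("tray",len(q),cv2.minAreaRect(q[:,:2]*1000))
E
```

```text
time: 19.53
position: [0.5811, 0.1415, 0.1461]
tool_rot: [0.01, 1.565, -0.007]
ft_force: [0.1, 0.6, 0.3]
grip_width: 0.226
tray 546 ((531.8792114257812, -89.25794219970703), (240.66139221191406, 170.77793884277344), 9.100661277770996)
```

View pics/c3.png

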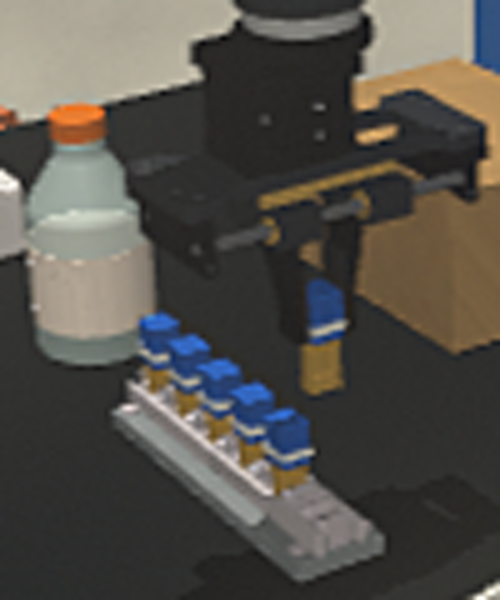

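The cartridge is out and held upright (crop (325,335)). The tray hasn't moved. Computing the slots now.

```bash
cat > slots.py <<'E'
import numpy as np,sys
cx,cy,a=map(float,sys.argv[1:4]);c,s=np.cos(np.radians(a)),np.sin(np.radians(a))
for y in(-.055,-.010):
    for x in(.075,0,-.075): print((x,y),np.round([cx+c*x-s*y,cy+s*x+c*y],4))
E
python3 slots.py .5318 -.0892 9.0; python3 go.py .6145 -.1318 .1 9
```

```text
(0.075, -0.055) [ 0.6145 -0.1318]
(0, -0.055) [ 0.5404 -0.1435]
(-0.075, -0.055) [ 0.4663 -0.1553]
(0.075, -0.01) [ 0.6074 -0.0873]
(0, -0.01) [ 0.5334 -0.0991]
(-0.075, -0.01) [ 0.4593 -0.1108]
t 19.6333 pos [0.579 0.141 0.143] jaw -0.6027069756915409 F [ 0.581 -0.749 -1.005] g 0.2232949222002834
units x,y,z [ 1.071 -6.813  0.954] twist -1.9205413951383092 len mm 278.5121936929563 q [-0.622  0.266  0.398  1.707 -0.11   1.19  -0.206]
```

```bash
python3 -m creep '[{"fingers":0.1,"x":0,"y":-0.3,"z":0.1,"twist":-0.2},{"fingers":0.1,"x":0,"y":-0.9,"z":0.2,"twist":-0.4},{"fingers":0.1,"x":0,"y":-1.7,"z":0.3,"twist":-0.6},{"fingers":0.1,"x":0,"y":-2.5,"z":0.4,"twist":-0.8},{"fingers":0.1,"x":0,"y":-3.3,"z":0.5,"twist":-1},{"fingers":0.1,"x":0.2,"y":-4.1,"z":0.6,"twist":-1.2},{"fingers":0.1,"x":0.4,"y":-4.9,"z":0.7,"twist":-1.4},{"fingers":0.1,"x":0.7,"y":-5.7,"z":0.8,"twist":-1.6},{"fingers":0.1,"x":0.9,"y":-6.3,"z":0.9,"twist":-1.8},{"fingers":0.1,"x":1.1,"y":-6.7,"z":0.95,"twist":-1.9},{"fingers":0.1,"x":1.3,"y":-6.8,"z":0.95,"twist":-1.9},{"fingers":0.1,"x":1.6,"y":-6.8,"z":0.95,"twist":-1.9},{"fingers":0.1,"x":2,"y":-6.8,"z":0.95,"twist":-1.9},{"fingers":0.1,"x":2.3,"y":-6.8,"z":0.95,"twist":-1.9},{"fingers":0.1,"x":2.5,"y":-6.8,"z":0.95,"twist":-1.9},{"fingers":0.1,"x":2.6,"y":-6.8,"z":0.95,"twist":-1.9},{"fingers":0.1,"x":2.6,"y":-6.8,"z":0.95,"twist":-1.9}]' 40
python3 go.py .6145 -.1318 .038 9
python3 - <<'E'
from h import *
s=grab("side");crop(s,270,190,410,310,"c4",5)
E
```

```text
time: 21.05
position: [0.6141, -0.1295, 0.0387]
tool_rot: [-0.122, 1.568, 0.124]
ft_force: [0.2, -0.8, -0.4]
grip_width: 0.222
t 21.05 pos [ 0.614 -0.13   0.039] jaw 8.994059055782316 F [ 0.166 -0.827 -0.362] g 0.22215969719801398
units x,y,z [ 0.016 -0.058  0.001] twist -0.0011881888435368638 len mm 2.417138438352987 q [-0.216  0.453  0.477  1.718 -0.238  1.029  0.501]
```

View pics/c4.png

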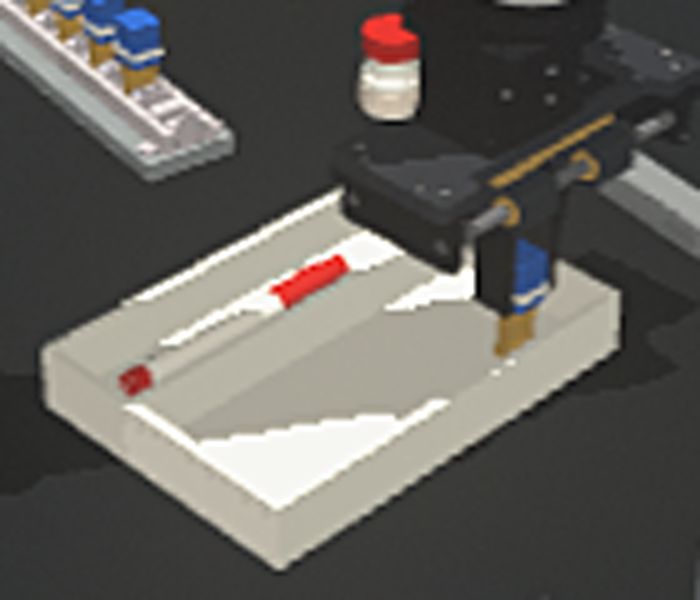

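```bash
python3 -m creep '[{"fingers":0.1,"x":0.04,"y":0,"z":0,"twist":0},{"fingers":0.1,"x":0.08,"y":0,"z":0,"twist":0},{"fingers":0.1,"x":0.08,"y":0,"z":0,"twist":0}]' 10; python3 -m creep '[{"fingers":0.3,"x":0,"y":0,"z":0,"twist":0},{"fingers":0.38,"x":0,"y":0,"z":0,"twist":0},{"fingers":0.38,"x":0,"y":0,"z":0,"twist":0},{"fingers":0.38,"x":0,"y":0,"z":0,"twist":0},{"fingers":0.38,"x":-0.2,"y":0,"z":0,"twist":0},{"fingers":0.38,"x":-0.6,"y":0,"z":0,"twist":0},{"fingers":0.38,"x":-1.2,"y":0,"z":0,"twist":0},{"fingers":0.38,"x":-1.9,"y":0,"z":0,"twist":0},{"fingers":0.5,"x":-2.5,"y":0,"z":0,"twist":0},{"fingers":0.55,"x":-2.8,"y":0,"z":0,"twist":0},{"fingers":0.55,"x":-2.8,"y":0,"z":0,"twist":0}]'
python3 go.py .5795 .1785 .15 -.7
python3 - <<'E'
from h import *
s=grab("side");crop(s,270,190,410,310,"c5",5)
E
```

```text
time: 21.35
position: [0.6147, -0.1308, 0.0375]
tool_rot: [-0.122, 1.566, 0.123]
ft_force: [-4.3, 0.9, 13.0]
grip_width: 0.23
time: 22.27
position: [0.6163, -0.1318, 0.151]
tool_rot: [-0.123, 1.561, 0.121]
ft_force: [0.4, -0.6, 0.7]
grip_width: 0.506
t 22.2667 pos [ 0.616 -0.132  0.151] jaw 8.895897629950872 F [ 0.434 -0.563  0.702] g 0.5055494397833294
units x,y,z [0.015 7.807 0.29 ] twist 1.9191795259901767 len mm 312.50851108161265 q [-0.244  0.34   0.511  1.619 -0.176  1.222  0.458]
```

View pics/c5.png

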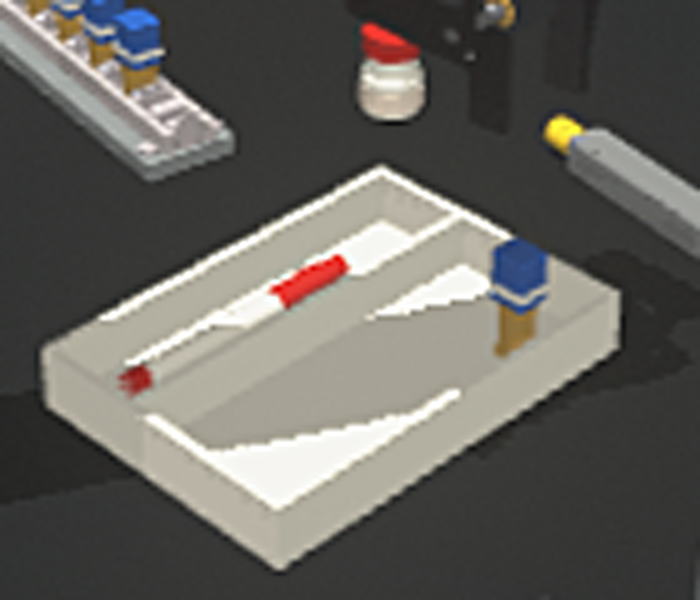

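The first cartridge stands upright at crop (518,290). Next, the second one.

```bash
python3 -m creep '[{"fingers":0.55,"x":0,"y":0.3,"z":0,"twist":0.2},{"fingers":0.55,"x":0,"y":1,"z":0,"twist":0.4},{"fingers":0.55,"x":0,"y":1.8,"z":0.1,"twist":0.6},{"fingers":0.55,"x":0,"y":2.7,"z":0.1,"twist":0.8},{"fingers":0.55,"x":0,"y":3.6,"z":0.15,"twist":1},{"fingers":0.55,"x":0,"y":4.5,"z":0.2,"twist":1.2},{"fingers":0.55,"x":0,"y":5.4,"z":0.2,"twist":1.4},{"fingers":0.55,"x":0,"y":6.3,"z":0.25,"twist":1.6},{"fingers":0.55,"x":0,"y":7.1,"z":0.3,"twist":1.8},{"fingers":0.55,"x":0,"y":7.6,"z":0.3,"twist":1.9},{"fingers":0.55,"x":0,"y":7.8,"z":0.3,"twist":1.9},{"fingers":0.55,"x":0,"y":7.8,"z":0.3,"twist":1.9},{"fingers":0.55,"x":0,"y":7.8,"z":0.3,"twist":1.9}]'
python3 go.py .579 .1785 .045 -.7
```

```text
time: 23.4
position: [0.5774, 0.1772, 0.1461]
tool_rot: [0.007, 1.572, -0.01]
ft_force: [-0.5, -0.7, -0.3]
grip_width: 0.546
t 23.4 pos [0.577 0.177 0.146] jaw -0.6243167780807043 F [-0.549 -0.747 -0.292] g 0.546241325876556
units x,y,z [2.527 0.039 0.043] twist 0.015136644383858311 len mm 101.10752029734037 q [-0.663  0.281  0.382  1.68  -0.109  1.204 -0.267]
```

```bash
python3 -m creep '[{"fingers":0.55,"x":0.3,"y":0.03,"z":0.04,"twist":0},{"fingers":0.55,"x":0.8,"y":0.03,"z":0.04,"twist":0},{"fingers":0.55,"x":1.3,"y":0.03,"z":0.04,"twist":0},{"fingers":0.55,"x":1.8,"y":0.03,"z":0.04,"twist":0},{"fingers":0.55,"x":2.2,"y":0.03,"z":0.04,"twist":0},{"fingers":0.55,"x":2.45,"y":0.03,"z":0.04,"twist":0},{"fingers":0.55,"x":2.53,"y":0.03,"z":0.04,"twist":0},{"fingers":0.55,"x":2.53,"y":0.03,"z":0.04,"twist":0},{"fingers":0.3,"x":2.53,"y":0.03,"z":0.04,"twist":0},{"fingers":0.1,"x":2.53,"y":0.03,"z":0.04,"twist":0},{"fingers":0.1,"x":2.53,"y":0.03,"z":0.04,"twist":0},{"fingers":0.1,"x":2.53,"y":0.03,"z":0.04,"twist":0},{"fingers":0.1,"x":2.53,"y":0.03,"z":0.04,"twist":0}]' 40
python3 -m creep '[{"fingers":0.1,"x":-0.1,"y":0,"z":0,"twist":0},{"fingers":0.1,"x":-0.25,"y":0,"z":0,"twist":0},{"fingers":0.1,"x":-0.4,"y":0,"z":0,"twist":0},{"fingers":0.1,"x":-0.6,"y":0,"z":0,"twist":0},{"fingers":0.1,"x":-0.9,"y":0,"z":0,"twist":0},{"fingers":0.1,"x":-1.3,"y":0,"z":0,"twist":0},{"fingers":0.1,"x":-1.8,"y":0,"z":0,"twist":0},{"fingers":0.1,"x":-2.2,"y":0,"z":0,"twist":0},{"fingers":0.1,"x":-2.4,"y":0,"z":0,"twist":0},{"fingers":0.1,"x":-2.4,"y":0,"z":0,"twist":0}]' 40
python3 go.py .5404 -.1435 .0385 9
cat > look.py <<'E'
import sys
from h import *
s=grab("side");crop(s,245,120,405,310,sys.argv[1],3)
w=cloud(grab("top"))[165:275,320:415].reshape(-1,3);q=w[(w[:,2]>.028)&(w[:,2]<.039)].astype(np.float32);print("tray",len(q),cv2.minAreaRect(q[:,:2]*1000))
E
python3 look.py d1
```

```text
time: 24.48
position: [0.5798, 0.1802, 0.0468]
tool_rot: [0.009, 1.57, -0.008]
ft_force: [0.2, -0.4, 0.5]
grip_width: 0.258
time: 25.32
position: [0.5814, 0.1805, 0.1458]
tool_rot: [0.01, 1.565, -0.006]
ft_force: [0.3, 0.7, -0.6]
grip_width: 0.228
t 25.3167 pos [0.581 0.18  0.146] jaw -0.613721044286541 F [ 0.348  0.684 -0.575] g 0.22809170853649238
units x,y,z [ 2.656 -8.117 -0.953] twist -1.922744208857307 len mm 343.735143300421 q [-0.664  0.285  0.381  1.676 -0.114  1.196 -0.266]
tray 428 ((531.8054809570312, -89.20537567138672), (240.6796875, 170.84188842773438), 9.067901611328125)
```

View pics/d1.png

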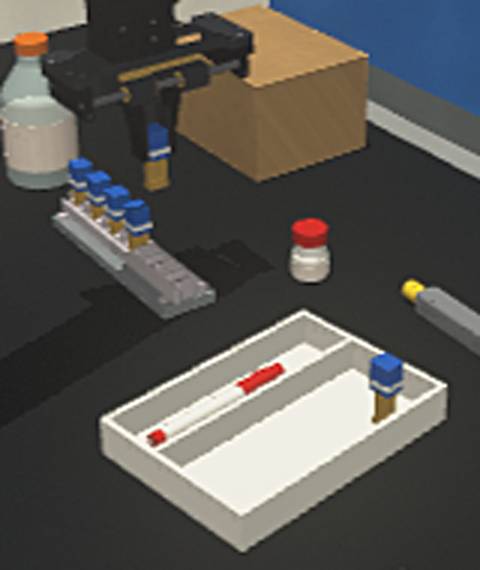

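The second cartridge is out (157,155) and the tray hasn't moved. Placing it.

```bash
python3 -m creep '[{"fingers":0.1,"x":0,"y":-0.3,"z":0,"twist":-0.1},{"fingers":0.1,"x":0,"y":-1,"z":-0.1,"twist":-0.3},{"fingers":0.1,"x":0,"y":-1.8,"z":-0.2,"twist":-0.5},{"fingers":0.1,"x":0,"y":-2.7,"z":-0.3,"twist":-0.7},{"fingers":0.1,"x":0,"y":-3.6,"z":-0.4,"twist":-0.9},{"fingers":0.1,"x":0,"y":-4.5,"z":-0.5,"twist":-1.1},{"fingers":0.1,"x":0.1,"y":-5.4,"z":-0.6,"twist":-1.3},{"fingers":0.1,"x":0.3,"y":-6.3,"z":-0.7,"twist":-1.5},{"fingers":0.1,"x":0.6,"y":-7.1,"z":-0.85,"twist":-1.7},{"fingers":0.1,"x":0.8,"y":-7.7,"z":-0.95,"twist":-1.9},{"fingers":0.1,"x":1.1,"y":-8.1,"z":-0.95,"twist":-1.92},{"fingers":0.1,"x":1.4,"y":-8.1,"z":-0.95,"twist":-1.92},{"fingers":0.1,"x":1.8,"y":-8.1,"z":-0.95,"twist":-1.92},{"fingers":0.1,"x":2.2,"y":-8.1,"z":-0.95,"twist":-1.92},{"fingers":0.1,"x":2.5,"y":-8.1,"z":-0.95,"twist":-1.92},{"fingers":0.1,"x":2.6,"y":-8.1,"z":-0.95,"twist":-1.92},{"fingers":0.1,"x":2.67,"y":-8.1,"z":-0.95,"twist":-1.92},{"fingers":0.1,"x":2.67,"y":-8.1,"z":-0.95,"twist":-1.92}]' 40
python3 go.py .5404 -.1435 .0385 9; python3 look.py d2
```

```text
time: 26.92
position: [0.5369, -0.1422, 0.0378]
tool_rot: [-0.121, 1.571, 0.127]
ft_force: [-10.7, 3.4, 26.4]
grip_width: 0.228
t 26.9167 pos [ 0.537 -0.142  0.038] jaw 9.050351041696091 F [-10.745   3.416  26.409] g 0.22795070878248805
units x,y,z [-0.019 -0.046  0.081] twist 0.010070208339220699 len mm 3.807767501492139 q [-0.251  0.32   0.535  1.9   -0.197  0.978  0.531]
tray 290 ((531.8209228515625, -88.78923034667969), (240.6219024658203, 169.9166259765625), 9.045517921447754)
```

View pics/d2.png

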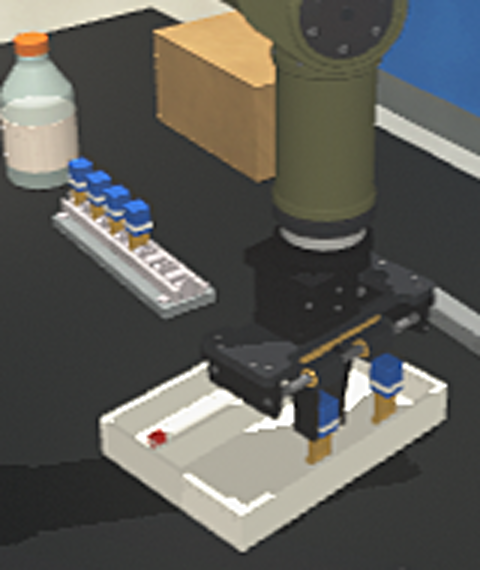

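Contact is firmer than needed, so I'll ease up slightly and release.

```bash
python3 -m creep '[{"fingers":0.1,"x":-0.06,"y":0,"z":0,"twist":0},{"fingers":0.1,"x":-0.08,"y":0,"z":0,"twist":0},{"fingers":0.3,"x":-0.08,"y":0,"z":0,"twist":0},{"fingers":0.38,"x":-0.08,"y":0,"z":0,"twist":0},{"fingers":0.38,"x":-0.08,"y":0,"z":0,"twist":0},{"fingers":0.38,"x":-0.08,"y":0,"z":0,"twist":0},{"fingers":0.38,"x":-0.3,"y":0,"z":0,"twist":0},{"fingers":0.38,"x":-0.7,"y":0,"z":0,"twist":0},{"fingers":0.38,"x":-1.3,"y":0,"z":0,"twist":0},{"fingers":0.45,"x":-1.9,"y":0,"z":0,"twist":0},{"fingers":0.5,"x":-2.5,"y":0,"z":0,"twist":0},{"fingers":0.55,"x":-2.8,"y":0,"z":0,"twist":0},{"fingers":0.55,"x":-2.8,"y":0,"z":0,"twist":0}]' 20
python3 go.py .579 .2185 .15 -.7;python3 look.py d3
```

```text
time: 28.1
position: [0.5401, -0.1442, 0.1508]
tool_rot: [-0.124, 1.561, 0.122]
ft_force: [0.3, 0.2, 0.2]
grip_width: 0.528
t 28.1 pos [ 0.54  -0.144  0.151] jaw 8.983967838141949 F [0.297 0.157 0.236] g 0.5283816528099451
units x,y,z [0.023 8.805 2.375] twist 1.9367935676283878 len mm 364.779876017953 q [-0.29   0.184  0.564  1.798 -0.107  1.183  0.463]
tray 253 ((531.5343017578125, -88.46112060546875), (240.49874877929688, 169.2086181640625), 9.008285522460938)
```

View pics/d3.png

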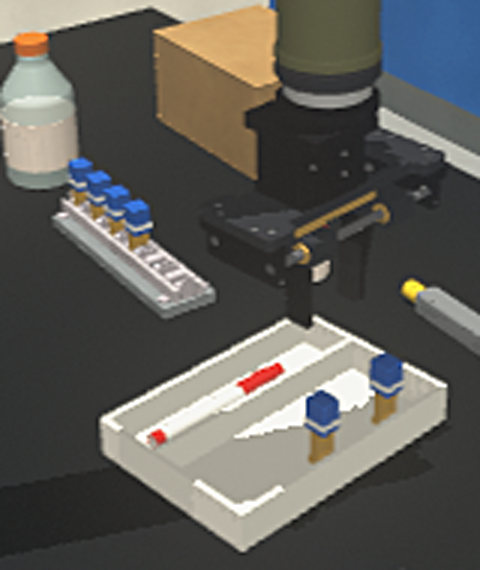

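Two are standing in the tray, at (322,425) and (386,385). Now the third.

```bash
python3 -m creep '[{"fingers":0.55,"x":0,"y":0.3,"z":0.1,"twist":0.2},{"fingers":0.55,"x":0,"y":1,"z":0.3,"twist":0.4},{"fingers":0.55,"x":0,"y":1.8,"z":0.5,"twist":0.6},{"fingers":0.55,"x":0,"y":2.7,"z":0.8,"twist":0.8},{"fingers":0.55,"x":0,"y":3.6,"z":1,"twist":1},{"fingers":0.55,"x":0,"y":4.5,"z":1.2,"twist":1.2},{"fingers":0.55,"x":0,"y":5.4,"z":1.5,"twist":1.4},{"fingers":0.55,"x":0,"y":6.3,"z":1.7,"twist":1.6},{"fingers":0.55,"x":0,"y":7.2,"z":2,"twist":1.8},{"fingers":0.55,"x":0,"y":8,"z":2.2,"twist":1.9},{"fingers":0.55,"x":0,"y":8.5,"z":2.3,"twist":1.94},{"fingers":0.55,"x":0,"y":8.8,"z":2.37,"twist":1.94},{"fingers":0.55,"x":0,"y":8.8,"z":2.37,"twist":1.94},{"fingers":0.55,"x":0,"y":8.8,"z":2.37,"twist":1.94}]'
python3 go.py .5795 .2185 .046 -.7
```

```text
time: 29.37
position: [0.576, 0.2176, 0.1459]
tool_rot: [0.008, 1.573, -0.011]
ft_force: [0.6, -0.8, 0.4]
grip_width: 0.549
t 29.3667 pos [0.576 0.218 0.146] jaw -0.6977754795094937 F [ 0.569 -0.817  0.447] g 0.5486245882925046
units x,y,z [2.497 0.028 0.092] twist 0.0004449040981000962 len mm 99.96583091906041 q [-0.698  0.305  0.355  1.649 -0.11   1.21  -0.332]
```

```bash
python3 -m creep '[{"fingers":0.55,"x":0.3,"y":0.03,"z":0.07,"twist":0},{"fingers":0.55,"x":0.8,"y":0.03,"z":0.07,"twist":0},{"fingers":0.55,"x":1.3,"y":0.03,"z":0.07,"twist":0},{"fingers":0.55,"x":1.8,"y":0.03,"z":0.07,"twist":0},{"fingers":0.55,"x":2.2,"y":0.03,"z":0.07,"twist":0},{"fingers":0.55,"x":2.45,"y":0.03,"z":0.07,"twist":0},{"fingers":0.55,"x":2.5,"y":0.03,"z":0.07,"twist":0},{"fingers":0.55,"x":2.5,"y":0.03,"z":0.07,"twist":0},{"fingers":0.3,"x":2.5,"y":0.03,"z":0.07,"twist":0},{"fingers":0.1,"x":2.5,"y":0.03,"z":0.07,"twist":0},{"fingers":0.1,"x":2.5,"y":0.03,"z":0.07,"twist":0},{"fingers":0.1,"x":2.5,"y":0.03,"z":0.07,"twist":0},{"fingers":0.1,"x":2.5,"y":0.03,"z":0.07,"twist":0}]' 40
python3 -m creep '[{"fingers":0.1,"x":-0.1,"y":0,"z":0,"twist":0},{"fingers":0.1,"x":-0.25,"y":0,"z":0,"twist":0},{"fingers":0.1,"x":-0.4,"y":0,"z":0,"twist":0},{"fingers":0.1,"x":-0.6,"y":0,"z":0,"twist":0},{"fingers":0.1,"x":-0.9,"y":0,"z":0,"twist":0},{"fingers":0.1,"x":-1.3,"y":0,"z":0,"twist":0},{"fingers":0.1,"x":-1.8,"y":0,"z":0,"twist":0},{"fingers":0.1,"x":-2.2,"y":0,"z":0,"twist":0},{"fingers":0.1,"x":-2.4,"y":0,"z":0,"twist":0},{"fingers":0.1,"x":-2.4,"y":0,"z":0,"twist":0}]' 40
python3 go.py .4663 -.1553 .041 9
python3 look.py e1
```

```text
time: 30.45
position: [0.5798, 0.2203, 0.048]
tool_rot: [0.01, 1.57, -0.009]
ft_force: [-0.3, 0.0, -0.2]
grip_width: 0.256
time: 31.28
position: [0.5813, 0.2207, 0.1471]
tool_rot: [0.012, 1.565, -0.008]
ft_force: [-0.1, -0.3, 0.1]
grip_width: 0.231
t 31.2833 pos [0.581 0.221 0.147] jaw -0.7156667047551732 F [-0.085 -0.257  0.058] g 0.23142687238409682
units x,y,z [ 2.61  -9.442 -2.773] twist -1.943133340951033 len mm 407.221686429358 q [-0.697  0.31   0.355  1.641 -0.114  1.206 -0.33 ]
tray 418 ((531.5104370117188, -89.17330932617188), (240.30419921875, 170.63424682617188), 9.062017440795898)
```

View pics/e1.png

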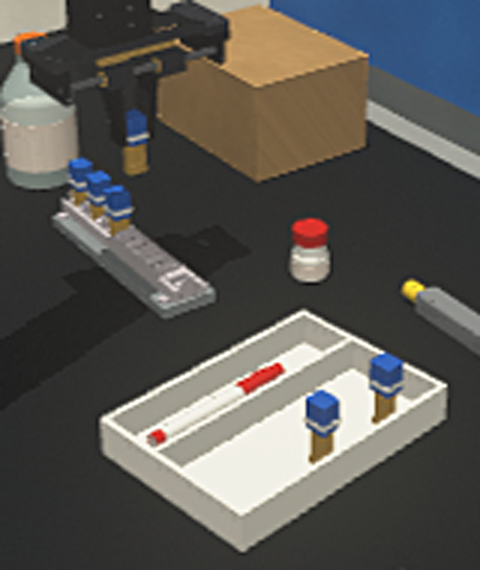

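Third cartridge is out at (135,140). To slot (-75,-55).

```bash
python3 -m creep '[{"fingers":0.1,"x":0,"y":-0.4,"z":-0.1,"twist":-0.2},{"fingers":0.1,"x":0,"y":-1.2,"z":-0.35,"twist":-0.4},{"fingers":0.1,"x":0,"y":-2.1,"z":-0.6,"twist":-0.6},{"fingers":0.1,"x":0,"y":-3,"z":-0.9,"twist":-0.8},{"fingers":0.1,"x":0,"y":-3.9,"z":-1.15,"twist":-1},{"fingers":0.1,"x":0,"y":-4.8,"z":-1.4,"twist":-1.2},{"fingers":0.1,"x":0,"y":-5.7,"z":-1.7,"twist":-1.4},{"fingers":0.1,"x":0,"y":-6.6,"z":-1.95,"twist":-1.6},{"fingers":0.1,"x":0.1,"y":-7.5,"z":-2.2,"twist":-1.8},{"fingers":0.1,"x":0.2,"y":-8.4,"z":-2.5,"twist":-1.9},{"fingers":0.1,"x":0.4,"y":-9.1,"z":-2.7,"twist":-1.94},{"fingers":0.1,"x":0.8,"y":-9.44,"z":-2.77,"twist":-1.94},{"fingers":0.1,"x":1.3,"y":-9.44,"z":-2.77,"twist":-1.94},{"fingers":0.1,"x":1.7,"y":-9.44,"z":-2.77,"twist":-1.94},{"fingers":0.1,"x":2.1,"y":-9.44,"z":-2.77,"twist":-1.94},{"fingers":0.1,"x":2.4,"y":-9.44,"z":-2.77,"twist":-1.94},{"fingers":0.1,"x":2.55,"y":-9.44,"z":-2.77,"twist":-1.94},{"fingers":0.1,"x":2.58,"y":-9.44,"z":-2.77,"twist":-1.94},{"fingers":0.1,"x":2.58,"y":-9.44,"z":-2.77,"twist":-1.94}]' 40
python3 go.py .4663 -.1553 .041 9; python3 look.py e2
```

```text
time: 32.97
position: [0.463, -0.156, 0.0395]
tool_rot: [-0.123, 1.57, 0.124]
ft_force: [-0.2, -0.6, -0.7]
grip_width: 0.224
t 32.9667 pos [ 0.463 -0.156  0.04 ] jaw 8.9848306166604 F [-0.166 -0.617 -0.673] g 0.22397558164031134
units x,y,z [-0.037  0.005  0.085] twist -0.0030338766679221863 len mm 3.7219090643570443 q [-0.297  0.177  0.613  2.061 -0.125  0.942  0.54 ]
tray 346 ((531.5556030273438, -88.95048522949219), (240.52415466308594, 170.5564422607422), 8.92210578918457)
```

View pics/e2.png

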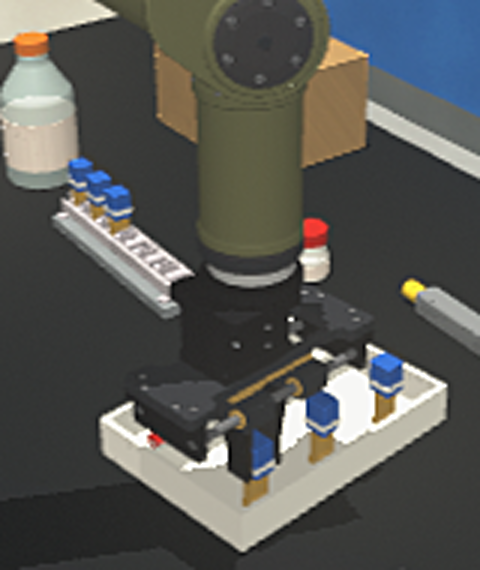

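```bash
python3 -m creep '[{"fingers":0.1,"x":0.03,"y":0,"z":0,"twist":0},{"fingers":0.1,"x":0.03,"y":0,"z":0,"twist":0},{"fingers":0.3,"x":0.02,"y":0,"z":0,"twist":0},{"fingers":0.36,"x":0,"y":0,"z":0,"twist":0},{"fingers":0.36,"x":0,"y":0,"z":0,"twist":0},{"fingers":0.36,"x":0,"y":0,"z":0,"twist":0},{"fingers":0.36,"x":-0.3,"y":0,"z":0,"twist":0},{"fingers":0.36,"x":-0.7,"y":0,"z":0,"twist":0},{"fingers":0.38,"x":-1.3,"y":0,"z":0,"twist":0},{"fingers":0.45,"x":-1.9,"y":0,"z":0,"twist":0},{"fingers":0.5,"x":-2.5,"y":0,"z":0,"twist":0},{"fingers":0.55,"x":-2.8,"y":0,"z":0,"twist":0},{"fingers":0.55,"x":-2.8,"y":0,"z":0,"twist":0}]' 20
python3 go.py .5785 .2585 .15 -.7;python3 look.py e3
```

```text
time: 34.15
position: [0.4661, -0.1566, 0.1551]
tool_rot: [-0.124, 1.561, 0.123]
ft_force: [0.5, -0.1, 0.4]
grip_width: 0.531
t 34.15 pos [ 0.466 -0.157  0.155] jaw 9.001217452767388 F [ 0.502 -0.118  0.375] g 0.5308674281752888
units x,y,z [0.143 9.811 4.398] twist 1.9402434905534789 len mm 430.0892658304633 q [-0.336  0.013  0.618  1.947 -0.01   1.178  0.442]
tray 346 ((531.5621337890625, -89.04988098144531), (240.75965881347656, 170.99293518066406), 8.835742950439453)
```

View pics/e3.png

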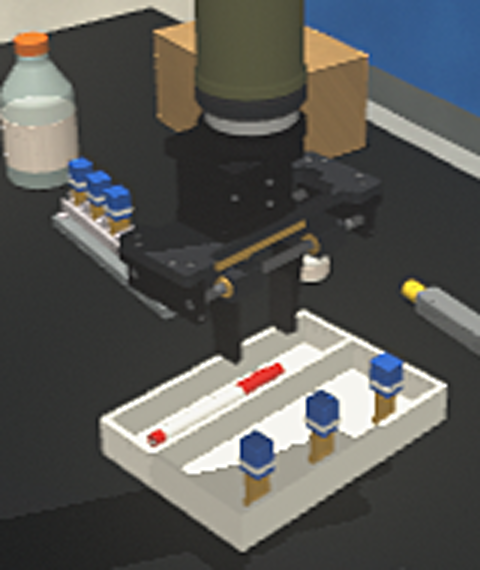

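Three stand in a row. Fourth, at y = 0.2585.

```bash
python3 -m creep '[{"fingers":0.55,"x":0,"y":0.3,"z":0.1,"twist":0.2},{"fingers":0.55,"x":0,"y":1,"z":0.4,"twist":0.4},{"fingers":0.55,"x":0,"y":1.8,"z":0.8,"twist":0.6},{"fingers":0.55,"x":0,"y":2.6,"z":1.2,"twist":0.8},{"fingers":0.55,"x":0,"y":3.5,"z":1.6,"twist":1},{"fingers":0.55,"x":0,"y":4.4,"z":2,"twist":1.2},{"fingers":0.55,"x":0,"y":5.3,"z":2.4,"twist":1.4},{"fingers":0.55,"x":0,"y":6.2,"z":2.8,"twist":1.6},{"fingers":0.55,"x":0,"y":7.1,"z":3.2,"twist":1.8},{"fingers":0.55,"x":0,"y":8,"z":3.6,"twist":1.9},{"fingers":0.55,"x":0,"y":8.8,"z":3.95,"twist":1.94},{"fingers":0.55,"x":0.1,"y":9.4,"z":4.2,"twist":1.94},{"fingers":0.55,"x":0.1,"y":9.75,"z":4.38,"twist":1.94},{"fingers":0.55,"x":0.14,"y":9.81,"z":4.4,"twist":1.94},{"fingers":0.55,"x":0.14,"y":9.81,"z":4.4,"twist":1.94},{"fingers":0.55,"x":0.14,"y":9.81,"z":4.4,"twist":1.94}]'
python3 go.py .58 .2585 .046 -.7
```

```text
time: 35.58
position: [0.5759, 0.2568, 0.1451]
tool_rot: [0.009, 1.573, -0.013]
ft_force: [-0.2, -0.6, -0.2]
grip_width: 0.551
t 35.5833 pos [0.576 0.257 0.145] jaw -0.7893855364591024 F [-0.164 -0.634 -0.216] g 0.5508282234382554
units x,y,z [2.478 0.05  0.106] twist -0.01787710729182095 len mm 99.21908485609032 q [-0.719  0.334  0.317  1.61  -0.108  1.218 -0.394]
```

```bash
python3 -m creep '[{"fingers":0.55,"x":0.3,"y":0.03,"z":0.07,"twist":0},{"fingers":0.55,"x":0.8,"y":0.03,"z":0.07,"twist":0},{"fingers":0.55,"x":1.3,"y":0.03,"z":0.07,"twist":0},{"fingers":0.55,"x":1.8,"y":0.03,"z":0.07,"twist":0},{"fingers":0.55,"x":2.2,"y":0.03,"z":0.07,"twist":0},{"fingers":0.55,"x":2.45,"y":0.03,"z":0.07,"twist":0},{"fingers":0.55,"x":2.5,"y":0.03,"z":0.07,"twist":0},{"fingers":0.55,"x":2.5,"y":0.03,"z":0.07,"twist":0},{"fingers":0.3,"x":2.5,"y":0.03,"z":0.07,"twist":0},{"fingers":0.1,"x":2.5,"y":0.03,"z":0.07,"twist":0},{"fingers":0.1,"x":2.5,"y":0.03,"z":0.07,"twist":0},{"fingers":0.1,"x":2.5,"y":0.03,"z":0.07,"twist":0},{"fingers":0.1,"x":2.5,"y":0.03,"z":0.07,"twist":0}]' 40
python3 -m creep '[{"fingers":0.1,"x":-0.1,"y":0,"z":0,"twist":0},{"fingers":0.1,"x":-0.25,"y":0,"z":0,"twist":0},{"fingers":0.1,"x":-0.4,"y":0,"z":0,"twist":0},{"fingers":0.1,"x":-0.6,"y":0,"z":0,"twist":0},{"fingers":0.1,"x":-0.9,"y":0,"z":0,"twist":0},{"fingers":0.1,"x":-1.3,"y":0,"z":0,"twist":0},{"fingers":0.1,"x":-1.8,"y":0,"z":0,"twist":0},{"fingers":0.1,"x":-2.2,"y":0,"z":0,"twist":0},{"fingers":0.1,"x":-2.4,"y":0,"z":0,"twist":0},{"fingers":0.1,"x":-2.4,"y":0,"z":0,"twist":0}]' 40
python3 go.py .6074 -.0873 .041 9
python3 look.py f1
```

```text
time: 36.67
position: [0.5796, 0.2604, 0.0472]
tool_rot: [0.01, 1.57, -0.009]
ft_force: [0.6, 0.4, 0.8]
grip_width: 0.256
time: 37.5
position: [0.5811, 0.2608, 0.1464]
tool_rot: [0.012, 1.566, -0.007]
ft_force: [1.1, 0.2, 0.2]
grip_width: 0.225
t 37.5 pos [0.581 0.261 0.146] jaw -0.7102880034089112 F [1.053 0.189 0.17 ] g 0.2252328715270778
units x,y,z [ 2.611 -8.702  0.751] twist -1.942057600681784 len mm 364.6551989260014 q [-0.718  0.339  0.316  1.601 -0.111  1.213 -0.393]
tray 447 ((531.768310546875, -89.03170776367188), (240.3019561767578, 170.6454315185547), 9.040665626525879)
```

View pics/f1.png

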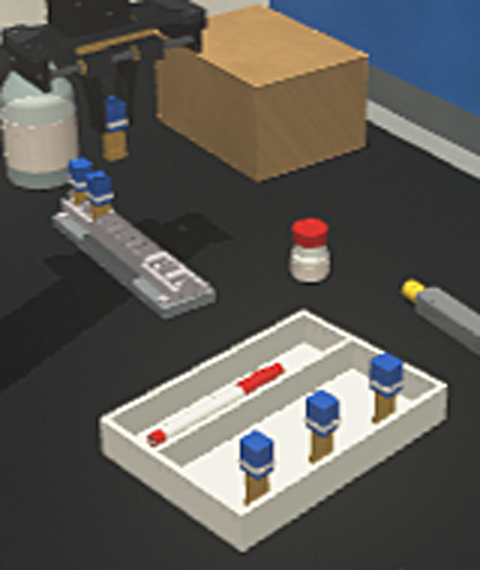

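The fourth is held at (115,125). Slot (75,-10).

```bash
python3 -m creep '[{"fingers":0.1,"x":0,"y":-0.4,"z":0.05,"twist":-0.2},{"fingers":0.1,"x":0,"y":-1.2,"z":0.1,"twist":-0.4},{"fingers":0.1,"x":0,"y":-2.1,"z":0.2,"twist":-0.6},{"fingers":0.1,"x":0,"y":-3,"z":0.3,"twist":-0.8},{"fingers":0.1,"x":0,"y":-3.9,"z":0.35,"twist":-1},{"fingers":0.1,"x":0,"y":-4.8,"z":0.4,"twist":-1.2},{"fingers":0.1,"x":0,"y":-5.7,"z":0.5,"twist":-1.4},{"fingers":0.1,"x":0,"y":-6.6,"z":0.6,"twist":-1.6},{"fingers":0.1,"x":0,"y":-7.5,"z":0.65,"twist":-1.8},{"fingers":0.1,"x":0.1,"y":-8.2,"z":0.7,"twist":-1.9},{"fingers":0.1,"x":0.2,"y":-8.6,"z":0.75,"twist":-1.94},{"fingers":0.1,"x":0.5,"y":-8.7,"z":0.75,"twist":-1.94},{"fingers":0.1,"x":0.9,"y":-8.7,"z":0.75,"twist":-1.94},{"fingers":0.1,"x":1.3,"y":-8.7,"z":0.75,"twist":-1.94},{"fingers":0.1,"x":1.7,"y":-8.7,"z":0.75,"twist":-1.94},{"fingers":0.1,"x":2.1,"y":-8.7,"z":0.75,"twist":-1.94},{"fingers":0.1,"x":2.4,"y":-8.7,"z":0.75,"twist":-1.94},{"fingers":0.1,"x":2.55,"y":-8.7,"z":0.75,"twist":-1.94},{"fingers":0.1,"x":2.59,"y":-8.7,"z":0.75,"twist":-1.94},{"fingers":0.1,"x":2.59,"y":-8.7,"z":0.75,"twist":-1.94}]' 40
python3 go.py .6074 -.0873 .041 9; python3 look.py f2
```

```text
time: 39.27
position: [0.6044, -0.087, 0.0385]
tool_rot: [-0.123, 1.569, 0.125]
ft_force: [0.2, -0.6, -0.4]
grip_width: 0.232
t 39.2667 pos [ 0.604 -0.087  0.039] jaw 9.052764641871208 F [ 0.18  -0.589 -0.421] g 0.23205514057504284
units x,y,z [-0.063 -0.019  0.072] twist 0.010552928374244175 len mm 3.8960613825658412 q [-0.261  0.414  0.441  1.761 -0.205  1.013  0.415]
tray 199 ((531.594970703125, -89.10649871826172), (240.2115020751953, 170.81890869140625), 9.14858627319336)
```

View pics/f2.png

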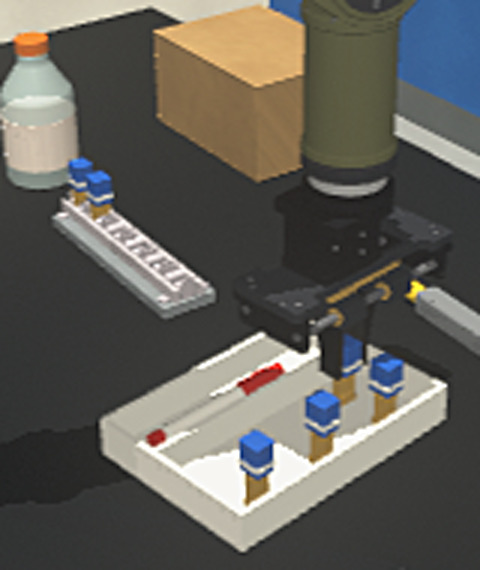

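It hovers over its slot behind the first cartridge. Release.

```bash
python3 -m creep '[{"fingers":0.1,"x":0.02,"y":0,"z":0,"twist":0},{"fingers":0.1,"x":0.02,"y":0,"z":0,"twist":0},{"fingers":0.3,"x":0.02,"y":0,"z":0,"twist":0},{"fingers":0.36,"x":0,"y":0,"z":0,"twist":0},{"fingers":0.36,"x":0,"y":0,"z":0,"twist":0},{"fingers":0.36,"x":0,"y":0,"z":0,"twist":0},{"fingers":0.36,"x":-0.3,"y":0,"z":0,"twist":0},{"fingers":0.36,"x":-0.7,"y":0,"z":0,"twist":0},{"fingers":0.38,"x":-1.3,"y":0,"z":0,"twist":0},{"fingers":0.45,"x":-1.9,"y":0,"z":0,"twist":0},{"fingers":0.5,"x":-2.5,"y":0,"z":0,"twist":0},{"fingers":0.55,"x":-2.8,"y":0,"z":0,"twist":0},{"fingers":0.55,"x":-2.8,"y":0,"z":0,"twist":0}]' 20
python3 go.py .5795 .2985 .15 -.7;python3 look.py f3
```

```text
time: 40.45
position: [0.6073, -0.0887, 0.155]
tool_rot: [-0.123, 1.561, 0.123]
ft_force: [0.4, -0.4, -0.4]
grip_width: 0.526
t 40.45 pos [ 0.607 -0.089  0.155] jaw 8.987395453773322 F [ 0.436 -0.433 -0.417] g 0.5264799478446646
units x,y,z [0.12  9.67  0.826] twist 1.937479090754664 len mm 388.22341672740237 q [-0.289  0.295  0.471  1.657 -0.143  1.217  0.37 ]
tray 200 ((532.10546875, -88.59748077392578), (239.44284057617188, 169.81825256347656), 9.139446258544922)
```

View pics/f3.png

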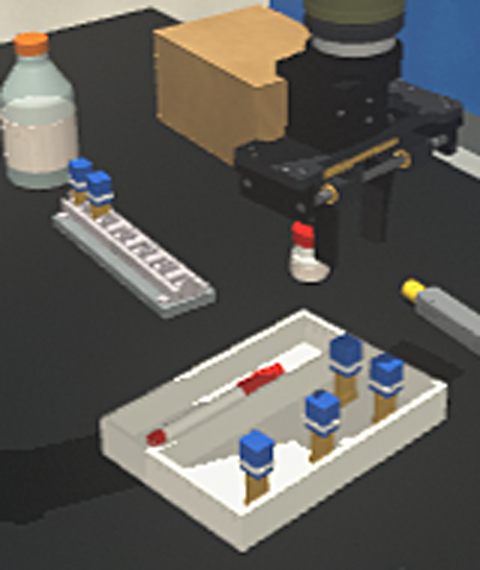

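Four are standing. Fifth, after checking clearance to the reagent bottle.

```bash
python3 - <<'E'
from h import *
t=dict(np.load("t.npz"));print(ray(t,180,196,.17),ray(t,188,200,.08))
E
python3 -m creep '[{"fingers":0.55,"x":0,"y":0.4,"z":0,"twist":0.2},{"fingers":0.55,"x":0,"y":1.2,"z":0.1,"twist":0.4},{"fingers":0.55,"x":0,"y":2.1,"z":0.2,"twist":0.6},{"fingers":0.55,"x":0,"y":3,"z":0.25,"twist":0.8},{"fingers":0.55,"x":0,"y":3.9,"z":0.3,"twist":1},{"fingers":0.55,"x":0,"y":4.8,"z":0.4,"twist":1.2},{"fingers":0.55,"x":0,"y":5.7,"z":0.5,"twist":1.4},{"fingers":0.55,"x":0,"y":6.6,"z":0.6,"twist":1.6},{"fingers":0.55,"x":0,"y":7.5,"z":0.65,"twist":1.8},{"fingers":0.55,"x":0,"y":8.4,"z":0.7,"twist":1.9},{"fingers":0.55,"x":0.1,"y":9.1,"z":0.75,"twist":1.94},{"fingers":0.55,"x":0.12,"y":9.5,"z":0.8,"twist":1.94},{"fingers":0.55,"x":0.12,"y":9.67,"z":0.83,"twist":1.94},{"fingers":0.55,"x":0.12,"y":9.67,"z":0.83,"twist":1.94},{"fingers":0.55,"x":0.12,"y":9.67,"z":0.83,"twist":1.94}]'
python3 go.py .5805 .2985 .046 -.7
```

```text
[0.60059686 0.47507319 0.17      ] [0.59778829 0.47465598 0.08      ]
time: 41.8
position: [0.5779, 0.2965, 0.1455]
tool_rot: [0.009, 1.571, -0.013]
ft_force: [0.8, 0.0, 0.7]
grip_width: 0.547
t 41.8 pos [0.578 0.297 0.145] jaw -0.81557384808555 F [0.773 0.049 0.741] g 0.5469628008514161
units x,y,z [2.487 0.055 0.067] twist -0.023114769617109232 len mm 99.55355734989126 q [-0.752  0.371  0.3    1.56  -0.112  1.229 -0.448]
```

```bash
python3 -m creep '[{"fingers":0.55,"x":0.3,"y":0.03,"z":0.05,"twist":0},{"fingers":0.55,"x":0.8,"y":0.03,"z":0.05,"twist":0},{"fingers":0.55,"x":1.3,"y":0.03,"z":0.05,"twist":0},{"fingers":0.55,"x":1.8,"y":0.03,"z":0.05,"twist":0},{"fingers":0.55,"x":2.2,"y":0.03,"z":0.05,"twist":0},{"fingers":0.55,"x":2.45,"y":0.03,"z":0.05,"twist":0},{"fingers":0.55,"x":2.5,"y":0.03,"z":0.05,"twist":0},{"fingers":0.55,"x":2.5,"y":0.03,"z":0.05,"twist":0},{"fingers":0.3,"x":2.5,"y":0.03,"z":0.05,"twist":0},{"fingers":0.1,"x":2.5,"y":0.03,"z":0.05,"twist":0},{"fingers":0.1,"x":2.5,"y":0.03,"z":0.05,"twist":0},{"fingers":0.1,"x":2.5,"y":0.03,"z":0.05,"twist":0},{"fingers":0.1,"x":2.5,"y":0.03,"z":0.05,"twist":0}]' 40
python3 -m creep '[{"fingers":0.1,"x":-0.1,"y":0,"z":0,"twist":0},{"fingers":0.1,"x":-0.25,"y":0,"z":0,"twist":0},{"fingers":0.1,"x":-0.4,"y":0,"z":0,"twist":0},{"fingers":0.1,"x":-0.6,"y":0,"z":0,"twist":0},{"fingers":0.1,"x":-0.9,"y":0,"z":0,"twist":0},{"fingers":0.1,"x":-1.3,"y":0,"z":0,"twist":0},{"fingers":0.1,"x":-1.8,"y":0,"z":0,"twist":0},{"fingers":0.1,"x":-2.2,"y":0,"z":0,"twist":0},{"fingers":0.1,"x":-2.4,"y":0,"z":0,"twist":0},{"fingers":0.1,"x":-2.4,"y":0,"z":0,"twist":0}]' 40
python3 go.py .5334 -.0991 .041 9
python3 look.py g1
```

```text
time: 42.88
position: [0.5796, 0.3005, 0.0468]
tool_rot: [0.01, 1.57, -0.009]
ft_force: [-0.5, -0.7, -0.1]
grip_width: 0.254
time: 43.72
position: [0.5811, 0.301, 0.1461]
tool_rot: [0.012, 1.566, -0.007]
ft_force: [-0.6, 0.0, 0.1]
grip_width: 0.226
t 43.7167 pos [0.581 0.301 0.146] jaw -0.7122159999490627 F [-0.584  0.012  0.128] g 0.2255068604051728
units x,y,z [  2.588 -10.025  -1.081] twist -1.9424431999898104 len mm 416.39323774084863 q [-0.752  0.375  0.299  1.554 -0.115  1.225 -0.447]
tray 448 ((531.798095703125, -89.22396850585938), (240.48939514160156, 170.78082275390625), 9.10699462890625)
```

View pics/g1.png

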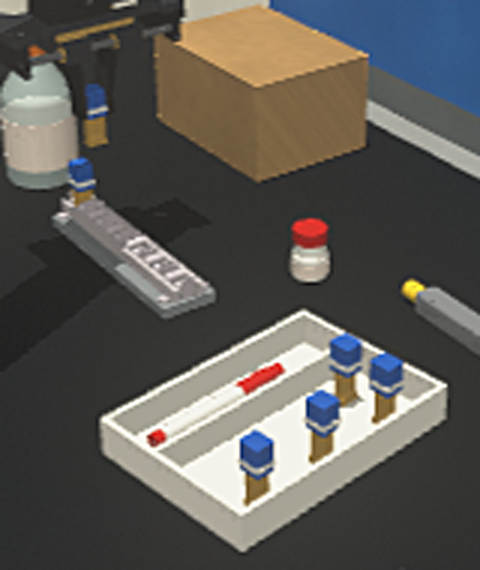

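The fifth is held at (95,115) and the tray hasn't moved. Slot (0,-10).

```bash
python3 -m creep '[{"fingers":0.1,"x":0,"y":-0.4,"z":-0.05,"twist":-0.2},{"fingers":0.1,"x":0,"y":-1.2,"z":-0.1,"twist":-0.4},{"fingers":0.1,"x":0,"y":-2.1,"z":-0.2,"twist":-0.6},{"fingers":0.1,"x":0,"y":-3.1,"z":-0.3,"twist":-0.8},{"fingers":0.1,"x":0,"y":-4.1,"z":-0.4,"twist":-1},{"fingers":0.1,"x":0,"y":-5.1,"z":-0.5,"twist":-1.2},{"fingers":0.1,"x":0,"y":-6.1,"z":-0.6,"twist":-1.4},{"fingers":0.1,"x":0,"y":-7.1,"z":-0.7,"twist":-1.6},{"fingers":0.1,"x":0,"y":-8.1,"z":-0.8,"twist":-1.8},{"fingers":0.1,"x":0,"y":-9,"z":-0.9,"twist":-1.9},{"fingers":0.1,"x":0.1,"y":-9.7,"z":-1,"twist":-1.94},{"fingers":0.1,"x":0.3,"y":-10,"z":-1.02,"twist":-1.94},{"fingers":0.1,"x":0.7,"y":-10,"z":-1.02,"twist":-1.94},{"fingers":0.1,"x":1.1,"y":-10,"z":-1.02,"twist":-1.94},{"fingers":0.1,"x":1.6,"y":-10,"z":-1.02,"twist":-1.94},{"fingers":0.1,"x":2,"y":-10,"z":-1.02,"twist":-1.94},{"fingers":0.1,"x":2.35,"y":-10,"z":-1.02,"twist":-1.94},{"fingers":0.1,"x":2.53,"y":-10,"z":-1.02,"twist":-1.94},{"fingers":0.1,"x":2.57,"y":-10,"z":-1.02,"twist":-1.94},{"fingers":0.1,"x":2.57,"y":-10,"z":-1.02,"twist":-1.94}]' 40
python3 go.py .5334 -.0991 .041 9; python3 look.py g2
```

```text
time: 45.48
position: [0.5328, -0.0993, 0.0385]
tool_rot: [-0.123, 1.569, 0.123]
ft_force: [-0.1, 0.9, -1.6]
grip_width: 0.225
t 45.4833 pos [ 0.533 -0.099  0.039] jaw 8.989395822451812 F [-0.077  0.86  -1.584] g 0.22483592920728224
units x,y,z [-0.062  0.002  0.016] twist -0.0021208355096405283 len mm 2.5584339737164603 q [-0.3    0.283  0.494  1.934 -0.161  0.965  0.426]
tray 255 ((531.611083984375, -89.22053527832031), (240.2550811767578, 170.6974334716797), 8.988789558410645)
```

View pics/g2.png

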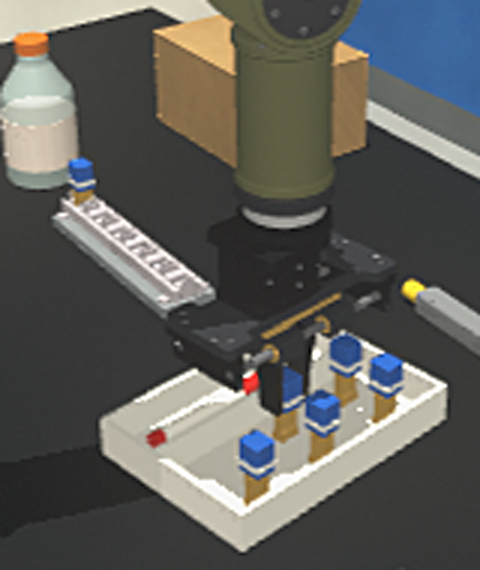

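The fifth is in place at (288,410). Release.

```bash
python3 -m creep '[{"fingers":0.1,"x":0.02,"y":0,"z":0,"twist":0},{"fingers":0.1,"x":0.02,"y":0,"z":0,"twist":0},{"fingers":0.3,"x":0.02,"y":0,"z":0,"twist":0},{"fingers":0.36,"x":0,"y":0,"z":0,"twist":0},{"fingers":0.36,"x":0,"y":0,"z":0,"twist":0},{"fingers":0.36,"x":0,"y":0,"z":0,"twist":0},{"fingers":0.36,"x":-0.3,"y":0,"z":0,"twist":0},{"fingers":0.36,"x":-0.7,"y":0,"z":0,"twist":0},{"fingers":0.38,"x":-1.3,"y":0,"z":0,"twist":0},{"fingers":0.45,"x":-1.9,"y":0,"z":0,"twist":0},{"fingers":0.5,"x":-2.5,"y":0,"z":0,"twist":0},{"fingers":0.55,"x":-2.8,"y":0,"z":0,"twist":0},{"fingers":0.55,"x":-2.8,"y":0,"z":0,"twist":0}]' 20
python3 go.py .5805 .3385 .15 -.7;python3 look.py g3
```

```text
time: 46.67
position: [0.5359, -0.0997, 0.1551]
tool_rot: [-0.123, 1.561, 0.123]
ft_force: [0.3, -0.4, 0.6]
grip_width: 0.53
t 46.6667 pos [ 0.536 -0.1    0.155] jaw 8.99226379237144 F [ 0.314 -0.415  0.555] g 0.5299421751296911
units x,y,z [ 0.137 10.645  2.813] twist 1.9384527584742899 len mm 440.46525173345765 q [-0.335  0.144  0.515  1.825 -0.078  1.186  0.361]
tray 219 ((531.75244140625, -88.77730560302734), (240.04339599609375, 169.72291564941406), 9.05400562286377)
```

View pics/g3.png

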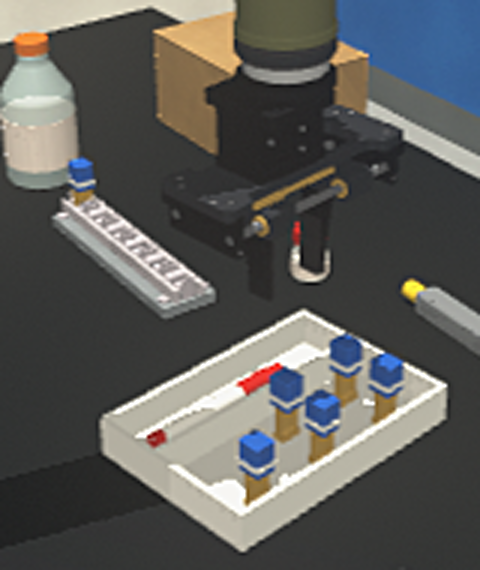

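Five are in the tray. Last one, at y = 0.3385.

```bash
python3 -m creep '[{"fingers":0.55,"x":0,"y":0.4,"z":0.1,"twist":0.2},{"fingers":0.55,"x":0,"y":1.2,"z":0.3,"twist":0.4},{"fingers":0.55,"x":0,"y":2.1,"z":0.6,"twist":0.6},{"fingers":0.55,"x":0,"y":3,"z":0.8,"twist":0.8},{"fingers":0.55,"x":0,"y":3.9,"z":1,"twist":1},{"fingers":0.55,"x":0,"y":4.8,"z":1.3,"twist":1.2},{"fingers":0.55,"x":0,"y":5.7,"z":1.5,"twist":1.4},{"fingers":0.55,"x":0,"y":6.6,"z":1.7,"twist":1.6},{"fingers":0.55,"x":0,"y":7.5,"z":2,"twist":1.8},{"fingers":0.55,"x":0,"y":8.4,"z":2.2,"twist":1.9},{"fingers":0.55,"x":0,"y":9.3,"z":2.45,"twist":1.94},{"fingers":0.55,"x":0.1,"y":10,"z":2.65,"twist":1.94},{"fingers":0.55,"x":0.1,"y":10.5,"z":2.8,"twist":1.94},{"fingers":0.55,"x":0.14,"y":10.65,"z":2.82,"twist":1.94},{"fingers":0.55,"x":0.14,"y":10.65,"z":2.82,"twist":1.94},{"fingers":0.55,"x":0.14,"y":10.65,"z":2.82,"twist":1.94}]'
python3 go.py .581 .3385 .046 -.7
```

```text
time: 48.1
position: [0.5779, 0.3372, 0.1441]
tool_rot: [0.008, 1.573, -0.013]
ft_force: [0.9, -0.7, -0.5]
grip_width: 0.551
t 48.1 pos [0.578 0.337 0.144] jaw -0.7487821802972785 F [ 0.933 -0.684 -0.52 ] g 0.5508882697604206
units x,y,z [2.451 0.042 0.081] twist -0.009756436059456064 len mm 98.11452916086131 q [-0.775  0.412  0.272  1.505 -0.112  1.243 -0.502]
```

```bash
python3 -m creep '[{"fingers":0.55,"x":0.3,"y":0.03,"z":0.06,"twist":0},{"fingers":0.55,"x":0.8,"y":0.03,"z":0.06,"twist":0},{"fingers":0.55,"x":1.3,"y":0.03,"z":0.06,"twist":0},{"fingers":0.55,"x":1.8,"y":0.03,"z":0.06,"twist":0},{"fingers":0.55,"x":2.2,"y":0.03,"z":0.06,"twist":0},{"fingers":0.55,"x":2.42,"y":0.03,"z":0.06,"twist":0},{"fingers":0.55,"x":2.46,"y":0.03,"z":0.06,"twist":0},{"fingers":0.55,"x":2.46,"y":0.03,"z":0.06,"twist":0},{"fingers":0.3,"x":2.46,"y":0.03,"z":0.06,"twist":0},{"fingers":0.1,"x":2.46,"y":0.03,"z":0.06,"twist":0},{"fingers":0.1,"x":2.46,"y":0.03,"z":0.06,"twist":0},{"fingers":0.1,"x":2.46,"y":0.03,"z":0.06,"twist":0},{"fingers":0.1,"x":2.46,"y":0.03,"z":0.06,"twist":0}]' 40
python3 -m creep '[{"fingers":0.1,"x":-0.1,"y":0,"z":0,"twist":0},{"fingers":0.1,"x":-0.25,"y":0,"z":0,"twist":0},{"fingers":0.1,"x":-0.4,"y":0,"z":0,"twist":0},{"fingers":0.1,"x":-0.6,"y":0,"z":0,"twist":0},{"fingers":0.1,"x":-0.9,"y":0,"z":0,"twist":0},{"fingers":0.1,"x":-1.3,"y":0,"z":0,"twist":0},{"fingers":0.1,"x":-1.8,"y":0,"z":0,"twist":0},{"fingers":0.1,"x":-2.2,"y":0,"z":0,"twist":0},{"fingers":0.1,"x":-2.4,"y":0,"z":0,"twist":0},{"fingers":0.1,"x":-2.4,"y":0,"z":0,"twist":0}]' 40
python3 go.py .4593 -.1108 .041 9
python3 look.py i1
```

```text
time: 49.18
position: [0.5811, 0.3406, 0.048]
tool_rot: [0.01, 1.57, -0.009]
ft_force: [-0.1, 0.9, 0.1]
grip_width: 0.258
time: 50.02
position: [0.5827, 0.3412, 0.1474]
tool_rot: [0.013, 1.566, -0.007]
ft_force: [0.5, 0.1, 0.8]
grip_width: 0.226
t 50.0167 pos [0.583 0.341 0.147] jaw -0.7116544312650208 F [0.519 0.127 0.803] g 0.22575350696825644
units x,y,z [  2.605 -11.346  -2.958] twist -1.9423308862530064 len mm 480.4404839542593 q [-0.775  0.415  0.271  1.494 -0.115  1.242 -0.501]
tray 435 ((531.7513427734375, -89.34337615966797), (240.19155883789062, 171.16140747070312), 9.121654510498047)
```

View pics/i1.png

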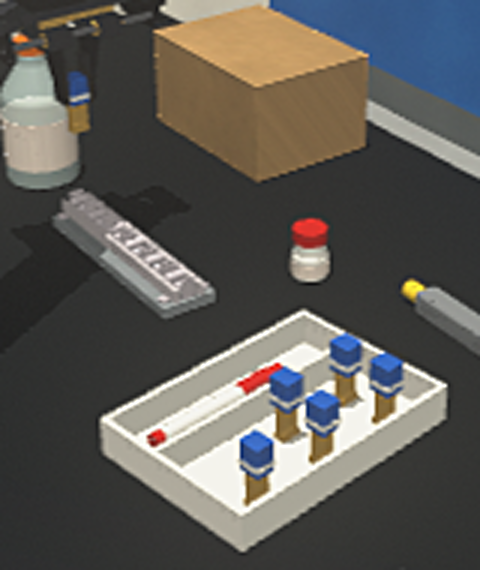

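The last one is out (78,100) and the strip is empty.

```bash
python3 -m creep '[{"fingers":0.1,"x":0,"y":-0.4,"z":-0.1,"twist":-0.2},{"fingers":0.1,"x":0,"y":-1.2,"z":-0.3,"twist":-0.4},{"fingers":0.1,"x":0,"y":-2.1,"z":-0.5,"twist":-0.6},{"fingers":0.1,"x":0,"y":-3,"z":-0.8,"twist":-0.8},{"fingers":0.1,"x":0,"y":-3.9,"z":-1,"twist":-1},{"fingers":0.1,"x":0,"y":-4.8,"z":-1.2,"twist":-1.2},{"fingers":0.1,"x":0,"y":-5.7,"z":-1.5,"twist":-1.4},{"fingers":0.1,"x":0,"y":-6.6,"z":-1.7,"twist":-1.6},{"fingers":0.1,"x":0,"y":-7.5,"z":-1.9,"twist":-1.8},{"fingers":0.1,"x":0,"y":-8.4,"z":-2.2,"twist":-1.9},{"fingers":0.1,"x":0,"y":-9.3,"z":-2.4,"twist":-1.94},{"fingers":0.1,"x":0,"y":-10.2,"z":-2.6,"twist":-1.94},{"fingers":0.1,"x":0,"y":-10.9,"z":-2.8,"twist":-1.94},{"fingers":0.1,"x":0,"y":-11.3,"z":-2.93,"twist":-1.94},{"fingers":0.1,"x":0,"y":-11.34,"z":-2.93,"twist":-1.94},{"fingers":0.1,"x":0,"y":-11.34,"z":-2.93,"twist":-1.94}]' 40
python3 go.py .4593 -.1108 .04 9; python3 look.py i2
```

```text
time: 51.45
position: [0.4573, -0.1123, 0.1426]
tool_rot: [-0.121, 1.569, 0.122]
ft_force: [0.2, 1.2, -0.1]
grip_width: 0.229
t 51.45 pos [ 0.457 -0.112  0.143] jaw 8.86053311955976 F [ 0.163  1.234 -0.05 ] g 0.22868838361968563
units x,y,z [2.565 0.028 0.059] twist -0.027893376088047716 len mm 102.64375552029777 q [-0.368 -0.019  0.552  2.     0.011  1.159  0.335]
tray 345 ((531.5029907226562, -89.26673889160156), (240.13377380371094, 170.94273376464844), 9.008977890014648)
```

View pics/i2.png

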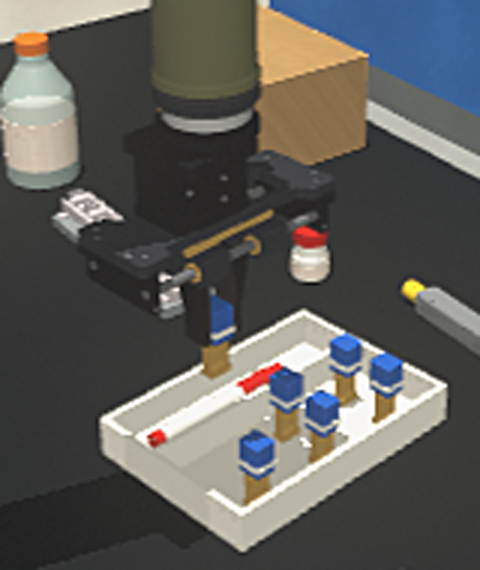

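```bash
python3 -m creep '[{"fingers":0.1,"x":0.3,"y":0.03,"z":0.05,"twist":0},{"fingers":0.1,"x":0.7,"y":0.03,"z":0.05,"twist":0},{"fingers":0.1,"x":1.2,"y":0.03,"z":0.05,"twist":0},{"fingers":0.1,"x":1.6,"y":0.03,"z":0.05,"twist":0},{"fingers":0.1,"x":2,"y":0.03,"z":0.05,"twist":0},{"fingers":0.1,"x":2.3,"y":0.03,"z":0.05,"twist":0},{"fingers":0.1,"x":2.46,"y":0.03,"z":0.05,"twist":0},{"fingers":0.1,"x":2.5,"y":0.03,"z":0.05,"twist":0},{"fingers":0.1,"x":2.5,"y":0.03,"z":0.05,"twist":0},{"fingers":0.1,"x":2.5,"y":0.03,"z":0.05,"twist":0}]' 40
python3 go.py .4593 -.1108 .039 9; python3 look.py i3
```

```text
time: 52.38
position: [0.4605, -0.1099, 0.0439]
tool_rot: [-0.124, 1.566, 0.124]
ft_force: [0.5, -0.3, -0.3]
grip_width: 0.227
t 52.3833 pos [ 0.461 -0.11   0.044] jaw 9.04900486615731 F [ 0.525 -0.325 -0.267] g 0.22743759525125748
units x,y,z [ 0.122 -0.017 -0.034] twist 0.00980097323146083 len mm 5.104706895735671 q [-0.349  0.127  0.559  2.093 -0.083  0.941  0.413]
tray 318 ((531.49609375, -88.99051666259766), (239.95433044433594, 169.99359130859375), 9.035943984985352)
```

View pics/i3.png

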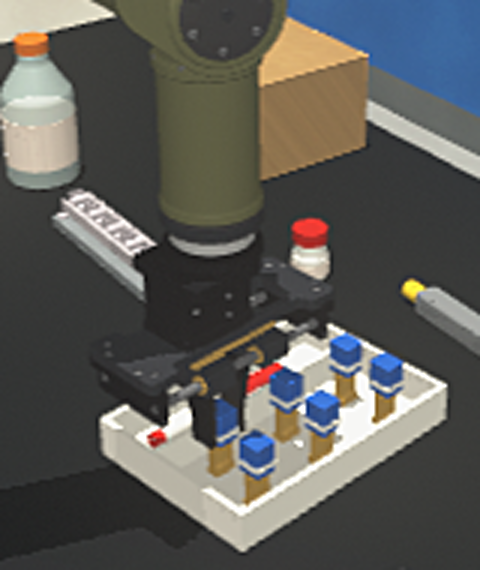

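It's about 5 mm high, so I'll lower gently and release.

```bash
python3 -m creep '[{"fingers":0.1,"x":0.06,"y":0,"z":0,"twist":0},{"fingers":0.1,"x":0.11,"y":0,"z":0,"twist":0},{"fingers":0.1,"x":0.12,"y":0,"z":0,"twist":0},{"fingers":0.1,"x":0.12,"y":0,"z":0,"twist":0},{"fingers":0.3,"x":0.12,"y":0,"z":0,"twist":0},{"fingers":0.36,"x":0.1,"y":0,"z":0,"twist":0},{"fingers":0.36,"x":0.1,"y":0,"z":0,"twist":0},{"fingers":0.36,"x":0.1,"y":0,"z":0,"twist":0},{"fingers":0.36,"x":-0.2,"y":0,"z":0,"twist":0},{"fingers":0.36,"x":-0.6,"y":0,"z":0,"twist":0},{"fingers":0.38,"x":-1.2,"y":0,"z":0,"twist":0},{"fingers":0.45,"x":-1.9,"y":0,"z":0,"twist":0},{"fingers":0.5,"x":-2.6,"y":0,"z":0,"twist":0},{"fingers":0.55,"x":-3.2,"y":0,"z":0,"twist":0},{"fingers":0.55,"x":-3.5,"y":0,"z":0,"twist":0},{"fingers":0.55,"x":-3.5,"y":0,"z":0,"twist":0}]' 20
python3 go.py .5 .2 .2 9;python3 look.py i4
```

```text
time: 53.82
position: [0.4619, -0.1106, 0.1863]
tool_rot: [-0.123, 1.561, 0.123]
ft_force: [0.3, 0.5, 0.6]
grip_width: 0.54
t 53.8167 pos [ 0.462 -0.111  0.186] jaw 8.99561795092085 F [0.28  0.499 0.609] g 0.539623173958468
units x,y,z [-0.333  7.521  2.158] twist -0.0008764098158280831 len mm 313.26144399764155 q [-0.381 -0.059  0.547  1.941  0.031  1.246  0.312]
tray 342 ((531.6453247070312, -88.99798583984375), (240.6303253173828, 170.40597534179688), 8.962515830993652)
```

View pics/i4.png

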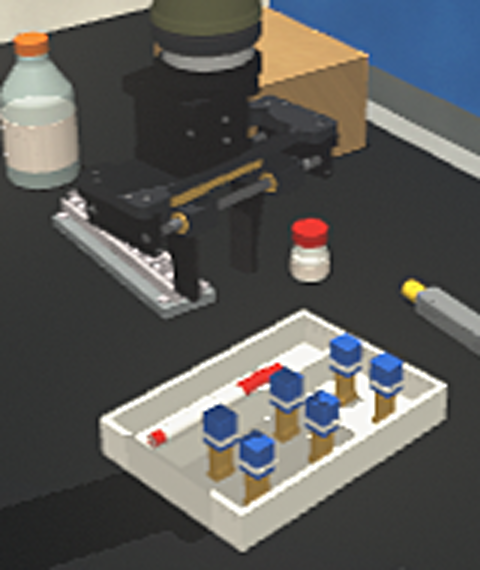

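All six are standing. I'll move clear and verify from both cameras.

```bash
python3 -m creep '[{"fingers":0.55,"x":-0.1,"y":0.4,"z":0.1,"twist":0},{"fingers":0.55,"x":-0.2,"y":1.2,"z":0.3,"twist":0},{"fingers":0.55,"x":-0.3,"y":2,"z":0.6,"twist":0},{"fingers":0.55,"x":-0.3,"y":2.9,"z":0.8,"twist":0},{"fingers":0.55,"x":-0.3,"y":3.8,"z":1.1,"twist":0},{"fingers":0.55,"x":-0.3,"y":4.7,"z":1.4,"twist":0},{"fingers":0.55,"x":-0.3,"y":5.6,"z":1.6,"twist":0},{"fingers":0.55,"x":-0.3,"y":6.4,"z":1.8,"twist":0},{"fingers":0.55,"x":-0.3,"y":7.1,"z":2,"twist":0},{"fingers":0.55,"x":-0.3,"y":7.5,"z":2.1,"twist":0},{"fingers":0.55,"x":-0.3,"y":7.5,"z":2.1,"twist":0},{"fingers":0.55,"x":-0.3,"y":7.5,"z":2.1,"twist":0},{"fingers":0.55,"x":-0.3,"y":7.5,"z":2.1,"twist":0}]' 20
python3 - <<'E'
from h import *
np.set_printoptions(precision=3,suppress=True)
t=grab("top","end_top");s=grab("side","end_side")
w=cloud(t);q=w[165:275,320:415].reshape(-1,3);q=q[(q[:,2]>.028)&(q[:,2]<.039)].astype(np.float32);(cx,cy),_,a=cv2.minAreaRect(q[:,:2]*1000);print("tray",cx,cy,a)
c=np.array([.5318,-.0892]);A=np.radians(9);M=np.array([[np.cos(A),np.sin(A)],[-np.sin(A),np.cos(A)]])
for n,d in(("top",t),("side",s)):
    hsv=cv2.cvtColor(d["pixels"],cv2.COLOR_RGB2HSV);b=cv2.inRange(hsv,(100,120,120),(125,255,255))
    m=np.zeros_like(b)
    if n=="top": m[165:275,320:415]=255
    else: m[220:300,270:400]=255
    k,l,st,ce=cv2.connectedComponentsWithStats(b&m)
    for i in range(1,k):
        if st[i,4]>8: p=ray(d,*ce[i],.066);print(n,"head in tray frame",M@(p[:2]-c),"z",np.nanmedian(w[l==i][:,2]) if n=="top" else "")
    r=(cv2.inRange(hsv,(0,150,100),(6,255,255))|cv2.inRange(hsv,(172,150,100),(180,255,255)))&m
    k,l,st,ce=cv2.connectedComponentsWithStats(r)
    for i in range(1,k):
        if st[i,4]>5: p=ray(d,*ce[i],.014);print(n,"red",st[i,4],M@(p[:2]-c))
# bystanders: diff
t0=np.load("t.npz")["pixels"];s0=np.load("s.npz")["pixels"]
for nm,a0,d,boxes in(("top",t0,t,dict(jar=(295,155,315,175),pip=(330,142,410,162),tin=(410,140,430,160),coupler=(430,170,480,235))),("side",s0,s,dict(tin=(440,250,470,275),jar=(335,188,360,216),pip=(375,208,442,258),reagent=(243,128,273,184),dropper=(208,164,230,196),sleeve=(425,270,462,312)))):
    for k,(u0,v0,u1,v1) in boxes.items(): print(nm,k,"diff",np.abs(a0[v0:v1,u0:u1].astype(int)-d["pixels"][v0:v1,u0:u1]).mean().round(1))
E
```

```text
time: 55.0
position: [0.4958, 0.1969, 0.1944]
tool_rot: [-0.123, 1.569, 0.12]
ft_force: [1.1, -0.9, -0.1]
grip_width: 0.548
tray 531.7308959960938 -89.31797790527344 8.891036033630371
top head in tray frame [ 0.076 -0.053] z 0.067948859393544
top head in tray frame [ 0.073 -0.01 ] z 0.06727278653127211
top head in tray frame [-0.001 -0.053] z 0.06752779797705721
top head in tray frame [ 0.001 -0.01 ] z 0.06728142848843588
top head in tray frame [-0.072 -0.009] z 0.06703385592144828
top head in tray frame [-0.076 -0.055] z 0.06757230513625223
top red 60 [0.034 0.057]
top red 9 [-0.086  0.055]
side head in tray frame [ 0.064 -0.018] z 
side head in tray frame [ 0.068 -0.061] z 
side head in tray frame [-0.007 -0.02 ] z 
side head in tray frame [-0.009 -0.061] z 
side head in tray frame [-0.08  -0.019] z 
side head in tray frame [-0.084 -0.063] z 
side red 52 [0.034 0.056]
side red 13 [-0.083  0.054]
top jar diff 2.2
top pip diff 2.5
top tin diff 2.5
top coupler diff 2.5
side tin diff 7.7
side jar diff 6.9
side pip diff 7.8
side reagent diff 33.8
side dropper diff 10.9
side sleeve diff 9.7
```

View pics/end_top.png

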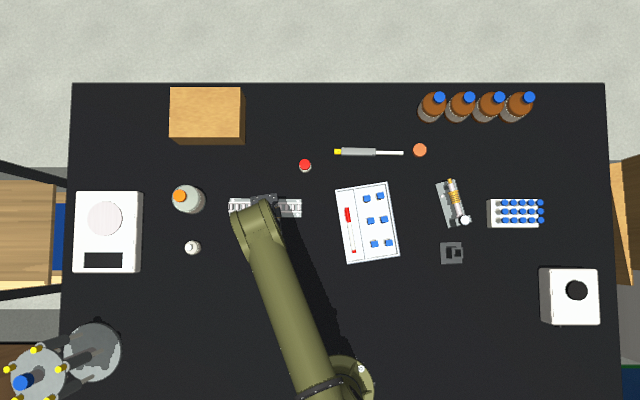

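View pics/end_side.png

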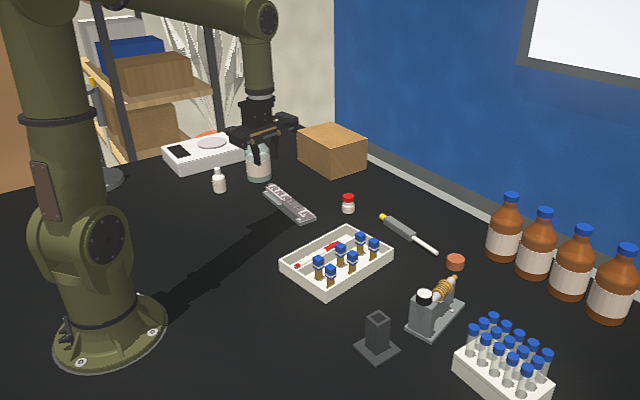

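Both views agree: six heads standing in the wide compartment, the marker flat in the narrow one at y ≈ 0.055, the strip empty, the coupler and bystanders unchanged, and the gripper clear. Handing in.

```bash
python3 -c "
from bench import workorder
print(workorder.close_job())"
```

```text
the job is handed in; nothing more can be done
None
```

The job is done and handed in at about 55 s on the robot's clock; it reports no verdict.

**What I did**
- **Venting:** I pulled the sleeve back onto its stop. The TCP had moved about 14 mm and then stopped moving while the pull force rose. I held it there for well over a second, let it go, and saw it spring forward before touching any cartridge.
- **Marker:** I tipped it over in the tray and released it, and it lies in the narrow compartment.
- **Cartridges:** all six were present. I pulled each one out of its clip and stood it in the wide compartment.

**Last checks**
- **Cartridges and marker:** the top camera shows all six heads at their slots (tray x about ±75 and 0 mm, y about -54 and -10 mm) with head tops at 67 mm, so they are upright. Both cameras put the marker at y about 55 mm, centred at x about -14 mm.
- **Tray and bench:** the tray has not moved by more than a millimetre. The coupler, jar, pipette and tin look unchanged from above. The gripper is clear of everything.
- **Disagreement:** the side view put the heads 5–10 mm nearer the camera than the top view. It sees their near faces as well as their tops; either reading is well inside the compartment.
- **Less certain:** the arm partly covered the reagent bottle in the side view, so its image comparison there failed. In the top view I judged it and the dropper by eye only, and both look to be where they started.
- **Firm contact:** setting down the second cartridge pressed on the tray floor with a vertical force of about 26 N, so I set the later ones down more gently.

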